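Fit a relay module on the console's mounting rail

ROBOT

A 6-joint arm with a two-finger parallel gripper is mounted at the origin on a cart in front of the work surface, level with it; the furniture and walls round the work are solid. World frame = base frame: x ahead of the robot, y to its left, z up, the work surface at z = 0. Lengths are in mm, angles in rad, forces in N, time in s.
With the tool pointing down it reaches from about 375 to 975 mm from the base axis. Payload 3.8 kg.
Tool frame: the origin (TCP) lies at the very end of the fingers, on their centre line; the grasp point (between the pads) lies 19 mm behind it (robot.tcp_to_grasp is the distance from the TCP to the grasp point, in mm); x points along the fingers, y is the direction in which the jaws open and shut, and the axes are right-handed (so a half turn about x gives the same grasp; the last joint's range is limited). The gripper opens to 88 mm and grips with 3 to 60 N. Pads are 18 mm wide; open, the fingers measure 123 mm over their backs; the gripper's body (75 mm by 187 mm) begins 45 mm behind the grasp point.
Start: joints at [1.299, 0.264, 1.604, -0, 1.274, -0.037], TCP at [157.036, 656.474, 238.706] pointing down, gripper open.
Joint ranges: [-2.63, 2.63], [-0.94, 2.18], [0.31, 2.57], [-1.31, 4.45], [0, 2.66], [-2.55, 2.55]. Speed limits (rad/s): [2.57, 2.57, 3.14, 3.14, 3.14, 3.14].

INTERFACE

Orientations are given as a unit quaternion [w, x, y, z].
In Python, from plant import robot gives the robot as it stands.
- The arm moves only by the tool send_rows, never from a script. Its argument "increments" is a list of rows, each a list of 5 numbers: the closure in counts, from 0 (fully open) to 255 (shut), then the shift along the world's x, y, z in units of 30 mm (1.0 is 30 mm), then the turn about the world's z in units of 5 degrees (1.0 is 5 degrees). In form: [[hand, tx, ty, tz, yaw], ...]. A call has exactly 5 rows; each row is the pose to reach, as a shift and turn from the pose measured when the call began; what a row does not reach only later rows make up. A row lasts 1/12 s, in which the tool goes at most 41.7 mm and 7.16 degrees, less where a joint would pass 70% of its speed; a pose out of reach is approached as far as the arm can. A call with a gripper value outside its range is refused whole. The fingers move at their own pace and stop on an object; "force" is the grip in N (left out, the last holds). Time passes only in rows, so rows that repeat a pose let the fingers close, or fill a call up. It gives the time, the measured TCP pose, the force and the opening at its end, in the units of the state.
- robot.state(): the state, without advancing time (a new reading comes with each control period).
- robot.snapshot(name): name is "side" or "top"; returns (picture, depth): 400x640x3 uint8, red, green, blue; 400x640 float32, mm along the optical axis (not along the pixel's ray), 0 where there is no reading.
- robot.calibration(name): a dict with "mtx" (3x3 intrinsics, pixels), "k1" (the pictures are not rectified: a ray, as slopes to the right and down, at radius r is drawn at 1 + k1 r^2 times it, then the intrinsics apply), "extrinsics" (4x4, takes a point from camera to world coordinates). Camera axes: x right, y down, z forward; pixel columns grow to the right and rows downward; lengths in mm; the calibration is good to about 2 mm. A picture is of the moment at which its call begins. calibration takes no time and is no camera call.
- robot.hand_in(): hands the job in, once; it reports no verdict.
Trained networks look in the newest picture that a camera, given by its name, has taken for a name from the list of things; names that differ only in an ending like _2 or _b are one class to them, and where a whole thing is asked for, a point or a joint stands for the part that bears it (a point fixed in the world has none). Each returns a list of dicts, best first, with "conf" (0 to 1); they miss things now and then, are a little off and sometimes report something else, mostly with a low value. They report only what shows in the picture. A call takes as long as a camera call.
- robot.cut_out(camera, name): "pixels" (400x640 bool, what is visible of it) and "bbox" ([left, top, right, bottom] in pixels, round what is visible of it).
The state is a dict: "clock": time; "qpos": joint angles; "joint_velocities": joint speeds; "joint_torque": joint torques, N m; "tool_pos": TCP position; "ee_rot": TCP orientation; "wrist_force": force on the tool from outside, world axes, zero at the start; "torque": the same for the moment, N m; "finger_gap": finger opening in mm.
Only numpy, scipy, OpenCV 4.12 (cv2) and the standard library are available. Lean on these libraries where they do the work, as an engineer would, in place of code of your own. Each camera call takes 0.05 s, during which the arm holds its last target.

TASK

Fit the grey rail module that lies on the bench to the free stretch of the sloping console's rail, with its top lip uppermost. Switch the console's main switch fully off first (toggle down the slope); then hook the module's lip over the rail's upper edge with its foot still held off the rail, tilt the foot down until its orange clip snaps behind the lower edge, and let go. Last, switch fully on again (toggle up the slope), and do not disturb the wash bottle, the flask and the beaker.

Things in the scene. Friction and masses are not known exactly. Their poses are not given: they have to be found in the camera images.
- console: Fixed bench console, 322 mm wide, 180 mm high: dark steel housing, white front plate rising away from the robot at 40 deg to the bench. Origin on the bench; x away from the robot. On its rail, in the rail's frame: black main switch at y 94..146, x -64..64, face z 45 mm; free stretch for the module at y -104..94 mm; terminals at y -150..-104, up to z 38 mm; grey wiring ducts at x +-87..110, up to z -2 mm.
- rail: Steel mounting rail across the plate. Origin: mid-length, midway between its edges, on its front plane (121 mm above the bench). x points up the slope, y along the rail to the left seen from the robot, z out of the plate. 300 mm long, 75 wide: outer edges at x = +37.5 and -37.5 mm, flanges 3 mm thick (z -3..0), free over the outer 9 mm with 22 mm of air behind them (plate at z = -25).
- module: Loose light grey module, 0.27 to 0.43 kg, 130 long (x) x 45 wide (y) x 87 mm deep (z), lying on its back. Origin: centre of the back, on the bench. x points to its top end (lip), z to its front (teal field, three lamps). Flat sides to grip: x -65..65 at z 11..62, x -38..38 up to z 87 mm. Seat for the rail: plane z = 11. Seated, its origin is at x -0.5, z -11 mm in the rail's frame, axes parallel.
- lip (a point): Middle of the lip's slot on the module's back: x 35, y 0, z 9.5 mm in the module's frame. Slot: bounded by a wall (x 38..50, z 0..11), a nose behind it (x 32..38, z 0..5.5) and the seat (z 11): 5.5 mm high, 6 deep, open to -x; it takes the rail's upper flange at up to 25 deg between module and rail (foot off the plate). Hooked, this point is at x 34.5, z -1.5 mm in the rail's frame.
- foot (a point): Point on the module's seat plane in front of the clip's nose: x -37, y 0, z 11 mm in the module's frame. Snapped home it lies on the rail's front plane (z = 0 in the rail's frame); unsnapped it rests several mm above it.
- foot_clip (a joint): Slide of the sprung orange clip at the module's foot end, m: 0 = sprung in, 0.006 = fully out. Its sloping nose (24 mm wide, tip at x -33.5, z 0.6..7.2 mm in the module's frame) is pushed out about 3.5 mm by the rail's lower edge and springs back behind it, at about 6 to 12 N on the foot end towards the plate. The orange tab reaches to x -78 mm.
- toggle (a joint): Toggle of the main switch, rad: 0 = leaning fully up the slope (on), 0.84 = fully down the slope (off). Stiff, it stays where it is left; about 3 N at its tip moves it.
- toggle_tip (a point): Middle of the free end of the toggle, a black bar 18 mm wide (along the rail), 11 mm thick, reaching 37 mm from its hinge. The hinge runs along the rail at x 0, y 120, z 40 mm in the rail's frame; the switch's face round it is at z 46 mm.
- wash_bottle: White 250 ml wash bottle with a red cap, 194 mm high, loose bystander; origin at its underside.
- flask: Glass conical flask, 103 mm high, 63 mm wide, loose bystander; origin at its underside.
- beaker: Glass beaker, 70 mm high, 54 mm wide, loose bystander; origin at its underside.

How it is judged (in metres and radians):
On the way, in this order (a step that is already met when the one before it is completed fails the run):
1. main switch fully off (value of joint toggle above 0.69 rad), for 0.2 s.
2. lip hooked over the rail's upper edge, foot still off the rail, switch off (value of joint toggle above 0.69 rad and x of lip in the frame of rail between 0.029 and 0.0385 m and z of lip in the frame of rail between -0.006 and 0.003 m and y of module in the frame of rail between -0.082 and 0.072 m and angle between the y axis of module and the y axis of rail, either way round below 0.1 rad and angle between the z axis of module and the z axis of rail, either way round above 0.1 rad), for 0.1 s.
3. foot snapped home on the rail, switch off (value of joint toggle above 0.69 rad and x of lip in the frame of rail between 0.029 and 0.0385 m and z of lip in the frame of rail between -0.006 and 0.003 m and y of module in the frame of rail between -0.082 and 0.072 m and angle between the y axis of module and the y axis of rail, either way round below 0.06 rad and z of foot in the frame of rail between -0.0025 and 0.0025 m and angle between the z axis of module and the z axis of rail, either way round below 0.06 rad and value of joint foot_clip below 0.0015 m), for 0.2 s.
4. main switch fully on again, module still home (value of joint toggle below 0.15 rad and x of lip in the frame of rail between 0.029 and 0.0385 m and z of lip in the frame of rail between -0.006 and 0.003 m and y of module in the frame of rail between -0.082 and 0.072 m and angle between the y axis of module and the y axis of rail, either way round below 0.06 rad and z of foot in the frame of rail between -0.0025 and 0.0025 m and angle between the z axis of module and the z axis of rail, either way round below 0.06 rad and value of joint foot_clip below 0.0015 m), for 0.2 s.
At the end, for the whole second after the job is handed in: The module is on the free stretch of the rail: lip hooked behind the upper edge, foot flush (2.5 mm), square to the rail (0.06 rad), clip sprung in (under 1.5 mm), at rest and released; the toggle is up, on (under 0.15 rad) (all of step 4 and linear speed of module below 0.02 m/s and velocity of joint toggle below 0.1 rad/s); the robot touches nothing.
It fails at once if the wash bottle, the flask or the beaker is shifted by more than 25 mm or tipped over (distance of any of wash_bottle, flask, beaker from where it was at the start of the episode above 0.025 m or angle between any of wash_bottle, flask, beaker's own z axis and vertical above 0.35 rad).
It also fails if it takes over 64 s, if anything falls off the work surface, if the arm or the gripper's body presses on something with over 40 N, if the wrist force passes 120 N, or if a joint passes its speed limit or range.

## Working session

There is one attempt and no reset: what is moved stays moved. The work goes in short steps, Python scripts to look and compute and a tool call to move; the robot and the scene stay as the last step left them, time stands still between calls to the robot, and variables do not carry over. Pictures are saved under pics/ and viewed, and the job is handed in when it is done.

Besides the shell and the picture viewer there is one more tool, called after "Request:" as name([rows], argument=value, ...), one row to a line, values as JSON. send_rows: Moves the arm, as the interface text tells. Its arguments: {"type":"object","properties":{"increments":{"type":"array"},"force":{"type":"number"}},"required":["increments"]}

```bash
ls -la; mkdir -p pics
cat > h.py <<'E'
import numpy as np, cv2
from plant import robot
def snap(cam,fn=None):
    im,d=robot.snapshot(cam)
    if fn: cv2.imwrite('pics/'+fn,im[:,:,::-1])
    return im,d
def pts(cam,d,us,vs):
    c=robot.calibration(cam);K=np.array(c['mtx']);k1=c['k1'];E=np.array(c['extrinsics'])
    uv=np.stack([us,vs],1).astype(float).reshape(-1,1,2)
    n=cv2.undistortPoints(uv,K,np.array([k1,0,0,0,0.])).reshape(-1,2)
    z=d[np.asarray(vs).astype(int),np.asarray(us).astype(int)]
    P=np.c_[n*z[:,None],z]
    return (E[:3,:3]@P.T).T+E[:3,3]
def proj(cam,P):
    c=robot.calibration(cam);K=np.array(c['mtx']);k1=c['k1'];E=np.linalg.inv(np.array(c['extrinsics']))
    r,_=cv2.Rodrigues(E[:3,:3])
    return cv2.projectPoints(np.asarray(P,float).reshape(-1,1,3),r,E[:3,3],K,np.array([k1,0,0,0,0.]))[0].reshape(-1,2)
def st():
    s=robot.state()
    for k in ['clock','tool_pos','ee_rot','wrist_force','torque','finger_gap','qpos']: print(k,np.round(s[k],3))
E
python3 - <<'E'
from h import *
for c in ['side','top']:
    im,d=snap(c,c+'0.png'); np.save(c+'0.npy',d); print(c,np.round(robot.calibration(c)['extrinsics'],3),robot.calibration(c)['mtx'],robot.calibration(c)['k1'])
    for n in ['console','rail','module','toggle','wash_bottle','flask','beaker']:
        r=robot.cut_out(c,n)
        print(n,[(round(x['conf'],2),x['bbox'],x['pixels'].sum()) for x in r])
        if r: np.save(f'{c}_{n}.npy',r[0]['pixels'])
st()
E
```

```text
total 12
drwxr-xr-x  3 agent agent 4096 Dec  7 04:50 .
drwxr-xr-x 23 root  root  4096 Dec  7 04:50 ..
drwxr-xr-x  2 agent agent 4096 Dec  7 04:50 pics
side [[-9.950000e-01 -3.500000e-02  9.600000e-02  4.253600e+02]
 [-1.020000e-01  4.260000e-01 -8.990000e-01  1.305529e+03]
 [-9.000000e-03 -9.040000e-01 -4.270000e-01  7.714260e+02]
 [ 0.000000e+00  0.000000e+00  0.000000e+00  1.000000e+00]] [[415.31634738   0.         321.76955067]
 [  0.         415.31634738 194.65561443]
 [  0.           0.           1.        ]] -0.030011235102247714
console [(0.7, [248.6, 169.8, 337.6, 266.1], np.int64(5891))]
rail [(0.66, [262.7, 176.0, 332.9, 250.3], np.int64(2975))]
module [(0.52, [331.9, 176.8, 365.4, 198.1], np.int64(651))]
toggle [(0.62, [303.9, 203.7, 314.1, 217.1], np.int64(44)), (0.16, [329.1, 175.3, 368.4, 203.7], np.int64(573))]
wash_bottle [(0.88, [295.4, 151.8, 312.7, 182.6], np.int64(350))]
flask [(0.72, [265.3, 265.5, 288.7, 302.2], np.int64(531))]
beaker []
top [[-6.000000e-03 -9.950000e-01  1.000000e-01  4.151670e+02]
 [-1.000000e+00  5.000000e-03 -1.000000e-02 -9.627000e+00]
 [ 9
[... 209 characters left out ...]
       0.           1.        ]] -0.08240025892966317
console [(0.59, [257.6, 143.3, 347.6, 216.0], np.int64(6077))]
rail [(0.82, [257.6, 156.0, 344.1, 212.4], np.int64(4592))]
module [(0.94, [378.7, 207.1, 403.6, 248.8], np.int64(519))]
toggle [(0.21, [259.4, 139.7, 348.7, 214.9], np.int64(5966))]
wash_bottle [(0.56, [393.5, 164.9, 423.9, 183.0], np.int64(366))]
flask [(0.57, [207.8, 177.7, 226.7, 189.8], np.int64(234))]
beaker [(0.75, [226.5, 155.3, 241.9, 171.6], np.int64(214))]
clock 0.8
tool_pos [157.036 656.494 238.774]
ee_rot [ 0.702  0.083  0.702 -0.083]
wrist_force [-0.044  0.071 -0.643]
torque [ 0.057 -0.066 -0.007]
finger_gap 88.262
qpos [ 1.299  0.264  1.604  0.     1.274 -0.037]
```

Run:
```python
import cv2
for c,b in [('side',(230,130,400,320)),('top',(190,120,440,270))]:
    im=cv2.imread(f'pics/{c}0.png')[b[1]:b[3],b[0]:b[2]]
    f=min(800/im.shape[1],600/im.shape[0]); cv2.imwrite(f'pics/{c}0z.png',cv2.resize(im,None,fx=f,fy=f,interpolation=cv2.INTER_CUBIC)); print(f)
```

```text
3.1578947368421053
3.2
```

View pics/side0.png

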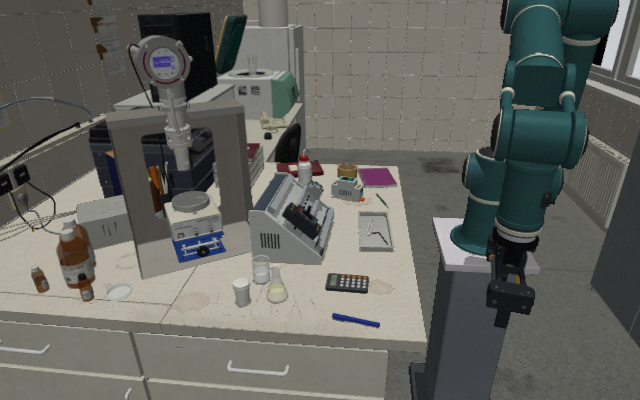

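View pics/side0z.png

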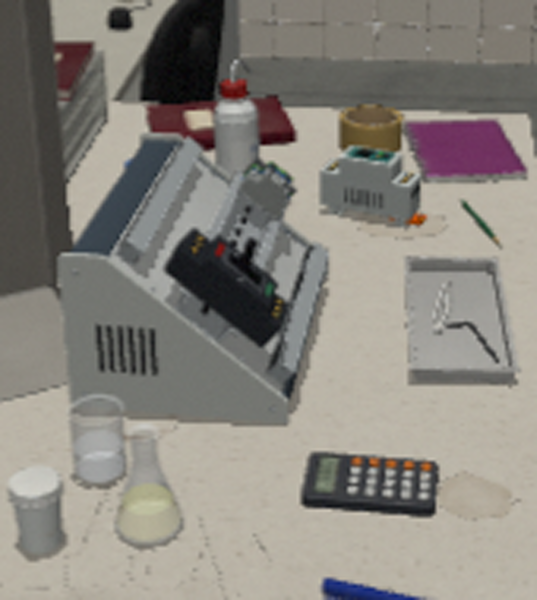

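View pics/top0z.png

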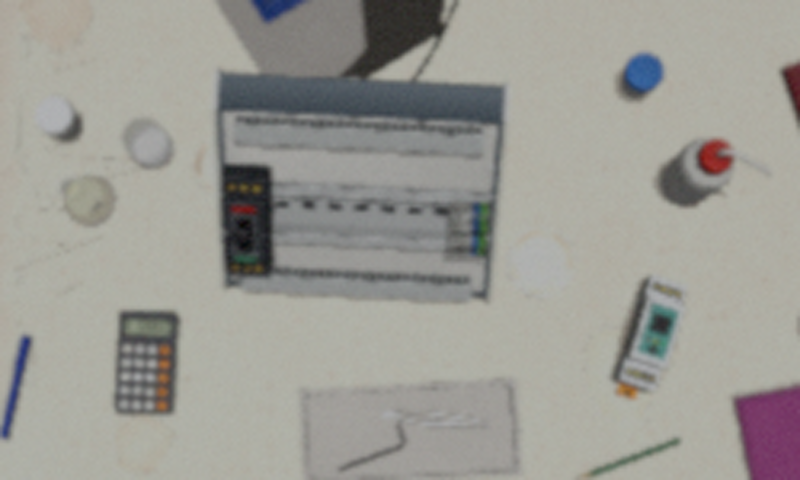

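Run:
```python
from h import *
from scipy.optimize import least_squares
C={}
for c,b in [('top',(250,136,352,220)),('side',(245,165,342,270))]:
    d=np.load(c+'0.npy'); u,v=np.meshgrid(np.arange(b[0],b[2]),np.arange(b[1],b[3])); u=u.ravel();v=v.ravel()
    P=pts(c,d,u,v); P=P[d[v,u]>0]; C[c]=P
    print(c,P.min(0),P.max(0),(d==0).mean())
# bench height check
d=np.load('top0.npy'); u,v=np.meshgrid(np.arange(350,375),np.arange(190,240)); print('bench',np.percentile(pts('top',d,u.ravel(),v.ravel())[:,2],[5,50,95]))
d=np.load('side0.npy'); u,v=np.meshgrid(np.arange(340,360),np.arange(215,240)); print('bench side',np.percentile(pts('side',d,u.ravel(),v.ravel())[:,2],[5,50,95]))
# height map table from top
P=C['top']
# RANSAC plane w/ slope ~40
rng=np.random.default_rng(0)
for c in C:
    P=C[c];P=P[(P[:,2]>20)]
    best=None
    for i in range(3000):
        p=P[rng.choice(len(P),3,replace=False)]
        n=np.cross(p[1]-p[0],p[2]-p[0]);l=np.linalg.norm(n)
        if l<1: continue
        n/=l; n*=np.sign(n[2])
        if abs(np.degrees(np.arccos(n[2]))-40)>6: continue
        k=np.sum(abs((P-p[0])@n)<2.5)
        if best is None or k>best[0]: best=(k,n,p[0])
    k,n,p0=best
    Q=P[abs((P-p0)@n)<3]; c0=Q.mean(0); n=np.linalg.svd(Q-c0)[2][2]; n*=np.sign(n[2])
    print(c,k,len(P),n,'slope',np.degrees(np.arccos(n[2])),'yaw',np.degrees(np.arctan2(-n[1],-n[0])),c0, Q.min(0),Q.max(0), np.std((Q-c0)@n))
```

```text
top [ 510.66680662 -153.59449132  -10.21334033] [843.76543549 247.92598214 195.25560662] 0.00401171875
side [ 482.50512409 -687.56401181   -6.99785872] [931.79365133 383.32614568 265.36167561] 0.14908984375
bench [-5.31162417  0.14371817  6.11106258]
bench side [-2.83271353 -0.26727437 17.13793506]
top 1462 6108 [-0.6270714   0.03136701  0.77832999] slope 38.89207619949587 yaw -2.8636302496570765 [648.63272847  24.97464381 117.90813135] [ 535.75725328 -124.90244758   30.94567651] [743.56744707 206.52302364 188.17794226] 1.6668454896282348
side 1155 6851 [-0.64156306  0.03380418  0.76632507] slope 39.97497934722277 yaw -3.0161454295941743 [643.7623076   56.88140255 109.32168704] [ 522.13685921 -571.60691519   22.23909846] [823.2890146  383.14659061 261.78756551] 1.533950703766826
```

```bash
cat >> h.py <<'E'
def railR(yaw,sl=40):
    a=np.radians(sl);y=np.radians(yaw)
    R=np.array([[np.cos(a),0,-np.sin(a)],[0,1,0],[np.sin(a),0,np.cos(a)]])
    Z=np.array([[np.cos(y),-np.sin(y),0],[np.sin(y),np.cos(y),0],[0,0,1]])
    return Z@R
E
python3 - <<'E'
from h import *
d=np.load('top0.npy')
u,v=np.meshgrid(np.arange(250,352),np.arange(136,220)); u=u.ravel();v=v.ravel()
P=pts('top',d,u,v)
R=railR(-3); o=np.array([640,40,121.])
Q=(P-o)@R
print('rows x, cols y')
ys=np.arange(-180,181,20)
print('      ',ys)
for x in range(-150,151,6):
    row=[]
    for y in ys:
        m=(abs(Q[:,0]-x)<3)&(abs(Q[:,1]-y)<10)&(P[:,2]>8)
        row.append('%4.0f'%np.median(Q[m,2]) if m.sum() else '   .')
    print('%5d'%x,' '.join(row))
E
```

```text
rows x, cols y
       [-180 -160 -140 -120 -100  -80  -60  -40  -20    0   20   40   60   80
  100  120  140  160  180]
 -150    .    .    .    .    .    .    .    .    .    .    .    .    .    .  -16    .    .    .  -20
 -144  -26    .    .    .    .    .    .    .    .    .    .    .    .    .    .    .  -23  -20    .
 -138    .    .  -13    .    .    .    .    .    .    .    .    .    .    .    .    .    .  -14    .
 -132    .   -5  -11    .    .    .    .    .    .    .    .    .    .    9    .    .  -11  -11    .
 -126    .   -4  -10   11   10   14   11   14   13   12   11   11    9   12   11   12   -8  -10    .
 -120  -45   -5  -10   12   13   12   13   13   15   13   11   13   11   13   12   13    2   -4    .
 -114    .   -6  -10   13   14   13   14   14   13   12   13   14   13   13   13   13   13   -5    .
 -108    .  -10   -5    6    4    3    3    4    3    3    0    4    7    2   12   14   13   -4    .
 -102    .   -7   -8   -2   -3   -7    6   -7   -5   -1   -0    4   -6    0    0   16    .   -1    .
  -96    .   -6   -7  -10  -11  -11   -7  -10  -10   -8   -8   -9   -8 
[... 3470 characters left out ...]
   .  -19  -26  -28  -25  -28  -26  -26  -28  -28  -25  -27  -26  -26  -25  -26  -27  -16    .
  120    .  -28  -32  -33  -31  -31  -31  -32  -32  -32  -30  -30  -31  -32  -31  -32  -31  -23    .
  126    .  -34  -35  -36  -34  -35  -37  -37  -37  -36  -36  -35  -34  -37  -35  -36  -36  -34    .
  132    .  -36    .    .    .    .    .    .  -30 -103    .    .    .    .    .  -34    .  -36    .
  138    .    .    .    .    .    .    .    .    .    .    .    .    .    .    .    .    .  -30    .
  144    .    .    .    .    .    .    .    .    .    .    .    .    .    .    .    .    .    .    .
  150    .    .    .    .    .    .    .    .    .    .    .    .    .    .    .    .    .    .    .
```

```bash
cat > fitc.py <<'E'
from h import *
from scipy.spatial import cKDTree
from scipy.optimize import least_squares
def rect(x0,x1,y0,y1,z0,z1,s=3):
    g=[np.arange(a,b+.01,s) if b>a else np.array([a]) for a,b in((x0,x1),(y0,y1),(z0,z1))]
    return np.stack(np.meshgrid(*g,indexing='ij'),-1).reshape(-1,3)
M=[rect(-87,-38,-104,94,-25,-25),rect(38,87,-155,155,-25,-25),
   rect(-37.5,-28,-104,94,0,0),rect(28,37.5,-104,94,0,0),rect(-28,28,-104,94,-22,-22)]
for s in(-1,1):
    a,b=(87,110) if s>0 else(-110,-87)
    M+=[rect(a,b,-148,148,-2,-2)]
M+=[rect(-64,64,94,146,45,45),rect(-64,-64,94,146,0,45),rect(-64,64,94,94,0,45)]
M=np.vstack(M);T=cKDTree(M)
def run(c,b):
    d=np.load(c+'0.npy')
    u,v=np.meshgrid(np.arange(b[0],b[2]),np.arange(b[1],b[3])); u=u.ravel();v=v.ravel()
    P=pts(c,d,u,v);P=P[d[v,u]>0]
    o=np.array([640,40,121.])+railR(-3)@[-19,0,-15*-1]
    p=np.r_[o,-3.]
    for it in range(3):
        Q=(P-p[:3])@railR(p[3]); S=P[(abs(Q[:,0])<108)&(Q[:,1]>-100)&(Q[:,1]<150)&(Q[:,2]>-40)&(Q[:,2]<55)&~((abs(Q[:,0])<30)&(Q[:,1]>105)&(Q[:,1]<135)&(Q[:,2]>40))]
        f=lambda p: T.query((S-p[:3])@railR(p[3]))[0]
        r=least_squares(f,p,loss='soft_l1',f_scale=2,x_scale=[1,1,1,.3],diff_step=1e-4); p=r.x
    print(c,np.round(p,2),'med',np.median(f(p)),len(S))
    return p
if __name__=='__main__':
    run('top',(250,136,352,220)); run('side',(245,165,342,270))
E
python3 fitc.py
```

```text
top [618.59  43.6  122.42  -3.62] med 2.789033223929449 3526
side [622.27  90.94 121.28  -3.24] med 2.548979706439666 2427
```

```bash
cat > ov.py <<'E'
from h import *
import sys
def overlay(c,p,src,out,b,f):
    im=cv2.imread(src)[b[1]:b[3],b[0]:b[2]]
    im=cv2.resize(im,None,fx=f,fy=f,interpolation=cv2.INTER_CUBIC)
    R=railR(p[3])
    def L(Q,col,close=True):
        X=(R@np.array(Q,float).T).T+p[:3]; uv=(proj(c,X)-[b[0]-.5,b[1]-.5])*f
        cv2.polylines(im,[uv.round().astype(int)],close,col,1)
    L([(37.5,-150,0),(37.5,150,0),(-37.5,150,0),(-37.5,-150,0)],(0,0,255))
    L([(64,94,45),(64,146,45),(-64,146,45),(-64,94,45)],(0,255,0))
    for s in(-1,1): L([(s*87,-148,-2),(s*87,148,-2),(s*110,148,-2),(s*110,-148,-2)],(255,0,0))
    t=p[4] if len(p)>4 else 0.42
    L([(37*np.sin(t),120,40+37*np.cos(t)),(0,120,40)],(0,255,255),False)
    cv2.imwrite(out,im)
if __name__=='__main__':
    p=[619.5,43.6,121,-3.4]
    overlay('top',p,'pics/top0.png','pics/ovt.png',(245,130,360,225),6.5)
    overlay('side',p,'pics/side0.png','pics/ovs.png',(240,160,345,270),5.4)
E
python3 ov.py
```

```text
(no output)
```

View pics/ovt.png

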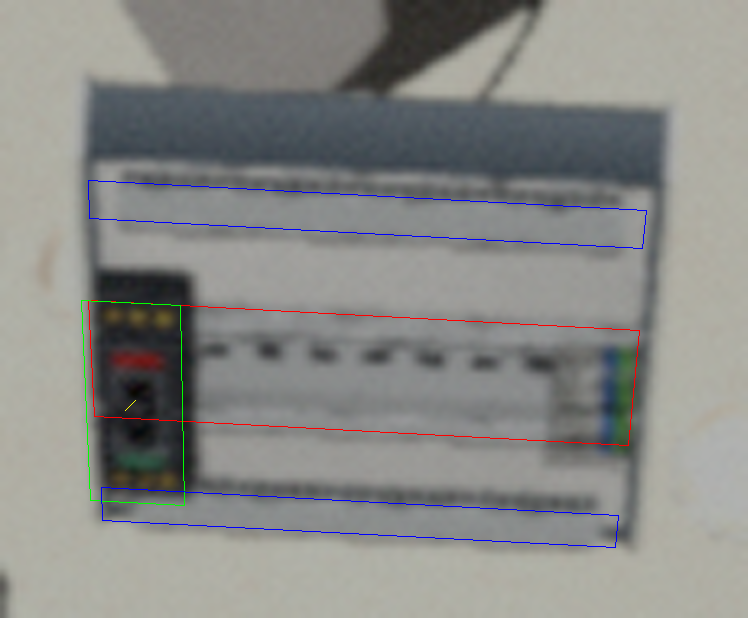

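View pics/ovs.png

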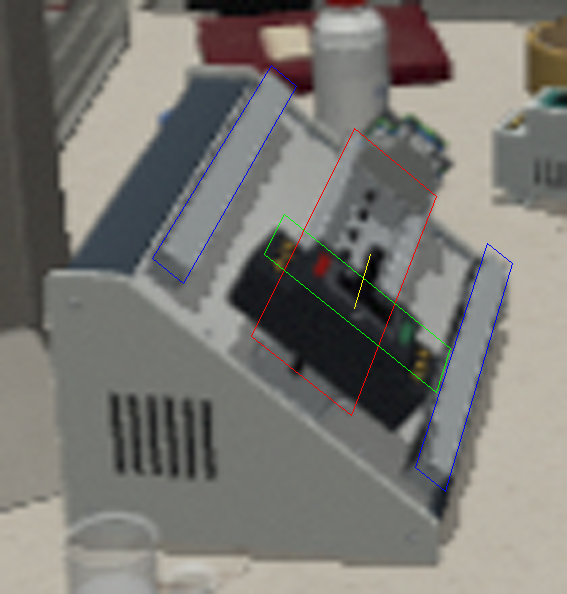

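Run:
```python
from h import *
for c,(u,v) in [('top',(267,185)),('top',(340,200)),('side',(300,215))]:
    d=np.load(c+'0.npy'); P=pts(c,d,[u],[v]); print(c,P,proj(c,P))
    E=np.array(robot.calibration(c)['extrinsics']); print(np.linalg.det(E[:3,:3]),np.abs(E[:3,:3]@E[:3,:3].T-np.eye(3)).max())
# switch corners in top zoom: TL(98,272) TR(193,275) BR(193,485) BL(103,482)
    
R=railR(-3.4); 
for o in ([619.5,43.6,121],):
    d=np.load('top0.npy')
    for (a,b) in [(98,272),(193,275),(193,485),(103,482),(150,380),(110,300)]:
        u=a/6.5+245-.5; v=b/6.5+130-.5
        P=pts('top',d,[round(u)],[round(v)]); print(round(u),round(v),P.round(),((P-o)@R).round())
d=np.load('top0.npy'); im=cv2.imread('pics/top0.png')
print(d[165:215,267].astype(int)); print(im[165:215,267].sum(1))
```

```text
top [[618.62798487 155.93886565 176.53818158]] [[267. 185.]]
0.9999999999999999 1.1102230246251565e-16
top [[ 578.01977314 -102.44859616   63.17691276]] [[340. 200.]]
0.9999999999999999 1.1102230246251565e-16
side [[613.1039642  187.22818375 168.2715076 ]] [[300. 215.]]
0.9999999999999997 3.3306690738754696e-16
260 171 [[677. 188. 127.]] [[ 41. 147. -27.]]
274 172 [[667. 134. 161.]] [[58. 93.  3.]]
274 204 [[560. 139. 103.]] [[-61.  92.  28.]]
260 204 [[559. 188. 116.]] [[-56. 141.  40.]]
268 188 [[609. 153. 170.]] [[ 19. 109.  48.]]
261 176 [[649. 176. 183.]] [[ 57. 134.  34.]]
[1393 1394 1397 1392 1400 1403 1372 1371 1361 1353 1345 1350 1351 1351
 1357 1358 1359 1358 1353 1360 1356 1354 1356 1363 1362 1364 1367 1350
 1346 1341 1350 1378 1381 1381 1387 1391 1391 1400 1412 1417 1415 1462
 1462 1467 1474 1470 1521 1526 1528 1527]
[407 467 481 476 472 442 297 139  97 109 105 122 131 174 154 132 114 118
 143 161 162 138 160 116  54  86  67 109  81  90  51  51  83 111 182 205
 190 144 161 187 190 292 391 415 418 418 445 497 512 513]
```

Run:
```python
from h import *
d=np.load('top0.npy')
def W(u,v,z):
    c=robot.calibration('top');K=np.array(c['mtx']);E=np.array(c['extrinsics'])
    n=cv2.undistortPoints(np.array([[[u,v]]],float),K,np.array([c['k1'],0,0,0,0.])).ravel()
    r=E[:3,:3]@np.r_[n,1]; return E[:3,3]+r*(z-E[2,3])/r[2]
im=cv2.imread('pics/top0.png').astype(int).sum(2)
for v in (140,148,152,206,210): print(v,list(im[v,252:268]),list(im[v,336:352]))
yaw=np.radians(-3.4);ax=np.array([np.cos(yaw),np.sin(yaw)])
o=np.array([619.5,43.6])
lat=np.array([-np.sin(yaw),np.cos(yaw)])
for (a,b,z) in [(88,80,180),(667,110,180),(98,500,35),(632,540,30)]:
    P=W(a/6.5+244.5,b/6.5+129.5,z); print(P.round(1),'lat',(P[:2]-o)@lat,'long',(P[:2]-o)@ax)
```

```text
140 [np.int64(510), np.int64(516), np.int64(515), np.int64(511), np.int64(512), np.int64(505), np.int64(495), np.int64(499), np.int64(507), np.int64(511), np.int64(510), np.int64(513), np.int64(512), np.int64(516), np.int64(508), np.int64(508)] [np.int64(514), np.int64(511), np.int64(514), np.int64(518), np.int64(518), np.int64(516), np.int64(514), np.int64(512), np.int64(521), np.int64(518), np.int64(509), np.int64(513), np.int64(516), np.int64(515), np.int64(511), np.int64(512)]
148 [np.int64(514), np.int64(515), np.int64(516), np.int64(510), np.int64(510), np.int64(464), np.int64(358), np.int64(269), np.int64(251), np.int64(259), np.int64(246), np.int64(250), np.int64(246), np.int64(252), np.int64(241), np.int64(263)] [np.int64(288), np.int64(285), np.int64(281), np.int64(279), np.int64(279), np.int64(274), np.int64(278), np.int64(278), np.int64(275), np.int64(273), np.int64(296), np.int64(382), np.int64(475), np.int64(520), np.int64(512), np.int64(512)]
152 [np.int64(517), np.int64(511), np.int64(514), np.int64(515), np.int64(505), np.int64(452), np.int64(319), np.int64(234), np.
[... 904 characters left out ...]
13), np.int64(513), np.int64(507), np.int64(508), np.int64(483), np.int64(452), np.int64(454), np.int64(476), np.int64(482), np.int64(470), np.int64(455), np.int64(443), np.int64(418)] [np.int64(421), np.int64(406), np.int64(408), np.int64(410), np.int64(379), np.int64(305), np.int64(364), np.int64(448), np.int64(496), np.int64(506), np.int64(511), np.int64(507), np.int64(513), np.int64(513), np.int64(520), np.int64(518)]
[770.5 188.3 180. ] lat 153.38123145072262 long 142.1529187129538
[ 752.6 -122.   180. ] lat -157.46136044998025 long 142.69291685210717
[558.2 200.9  35. ] lat 153.40177272586737 long -70.56118451015371
[ 533.6 -110.6   30. ] lat -159.02818714268716 long -76.57786671406399
```

Run:
```python
from h import *
for c,b in [('top',(372,200,412,255)),('side',(325,168,372,205))]:
    im=cv2.imread(f'pics/{c}0.png')[b[1]:b[3],b[0]:b[2]]
    f=10 if c=='top' else 15
    cv2.imwrite(f'pics/m_{c}.png',cv2.resize(im,None,fx=f,fy=f,interpolation=cv2.INTER_CUBIC))
    m=np.load(f'{c}_module.npy'); d=np.load(c+'0.npy')
    v,u=np.nonzero(m); P=pts(c,d,u,v); P=P[d[v,u]>0]
    print(c,np.percentile(P,[2,50,98],axis=0).round(1))
    for lo,hi in [(50,70),(75,95)]:
        Q=P[(P[:,2]>lo)&(P[:,2]<hi)]
        if len(Q)<5: continue
        (cx,cy),(w,h),a=cv2.minAreaRect(Q[:,:2].astype(np.float32)); print(lo,len(Q),'z',np.median(Q[:,2]).round(1),'rect',cx,cy,w,h,a)
```

```text
top [[ 421.1 -332.1    8.1]
 [ 482.5 -294.5   69.8]
 [ 547.3 -264.5   93.4]]
50 190 z 61.9 rect 488.78057861328125 -300.68829345703125 45.49538803100586 129.98452758789062 71.78779602050781
75 248 z 87.5 rect 488.7801818847656 -300.94171142578125 44.12059783935547 75.71041870117188 71.86521911621094
side [[ 425.7 -494.    -0.7]
 [ 490.2 -285.5   46.1]
 [ 553.2 -261.3   89.1]]
50 158 z 60.3 rect 491.56561279296875 -297.39434814453125 50.125572204589844 129.49234008789062 71.54376220703125
75 122 z 85.7 rect 490.8224182128906 -299.4937438964844 57.86440658569336 77.93781280517578 74.17182159423828
```

View pics/m_top.png

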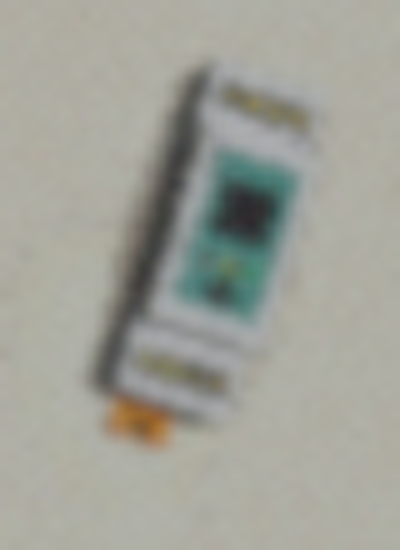

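View pics/m_side.png

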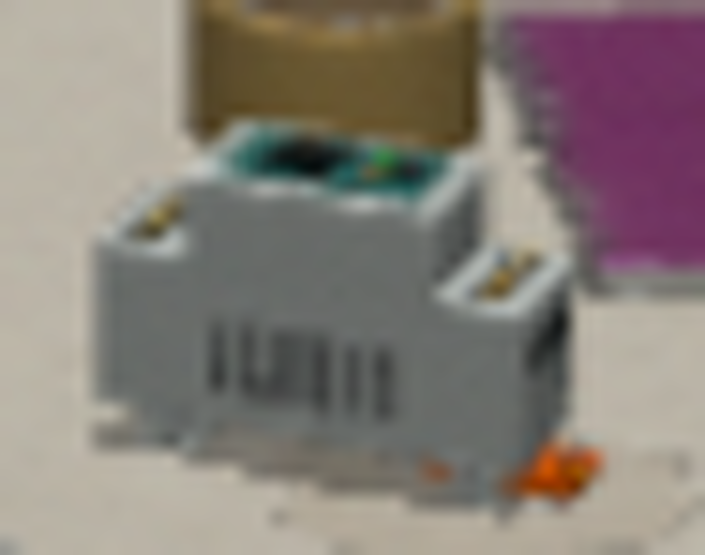

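Run:
```python
from fitc import *
for c,b in [('top',(250,136,352,220)),('side',(245,165,342,270))]:
    d=np.load(c+'0.npy')
    u,v=np.meshgrid(np.arange(b[0],b[2]),np.arange(b[1],b[3])); u=u.ravel();v=v.ravel()
    P=pts(c,d,u,v);P=P[d[v,u]>0]
    for m in ('noz','all'):
      p=np.array([620,121,-3.3])
      F=lambda p,S:(S-[p[0],41,p[1]])@railR(p[2])
      for it in range(4):
        Q=F(p,P); S=P[(abs(Q[:,0])<110)&(Q[:,1]>-95)&(Q[:,1]<80)&(Q[:,2]>-32)&(Q[:,2]<8)&((m=='all')|(abs(Q[:,0])>28))]
        f=lambda p:T.query(F(p,S))[0]
        r=least_squares(f,p,loss='soft_l1',f_scale=1.5,x_scale=[1,1,.3],diff_step=1e-3);p=r.x
      print(c,m,p.round(2),np.median(f(p)))
    Q=F(p,P)
    for a,b2 in [(34,37.5),(-37,-30),(89,105),(-105,-89),(45,80),(-80,-50)]:
        k=(Q[:,0]>a)&(Q[:,0]<b2)&(Q[:,1]>-95)&(Q[:,1]<80); print((a,b2),np.median(Q[k,2]).round(1),end=' ')
    k=(Q[:,1]>98)&(Q[:,1]<108)&(abs(Q[:,0])<30);print('face',np.median(Q[k,2]))
    # toggle pts
    k=(Q[:,1]>105)&(Q[:,1]<135)&(Q[:,2]>55)&(Q[:,2]<90)&(abs(Q[:,0])<40);print('toggle pts',Q[k].round(0).tolist()[:20])
    yy=Q[(abs(Q[:,0])<35)&(Q[:,2]>38)&(Q[:,2]<52)&(abs(Q[:,1]-120)<50),1];print('switch y',np.percentile(yy,[1,3,50,97,99]).round(1))
def cen(c,n,h):
    mk=np.load(f'{c}_{n}.npy');d=np.load(c+'0.npy');v,u=np.nonzero(mk);P=pts(c,d,u,v);print(n,c,np.median(P,axis=0).round())
for n in('wash_bottle','flask','beaker'): cen('top',n,0)
cen('side','flask',0);cen('side','wash_bottle',0)
```

```text
top noz [617.98 121.9   -3.14] 2.7720553871726574
top all [618.51 122.46  -3.28] 2.7462493256075615
(34, 37.5) -23.0 (-37, -30) -0.4 (89, 105) -3.8 (-105, -89) -5.0 (45, 80) -26.2 (-80, -50) -24.1 face 46.1863576380465
toggle pts [[15.0, 126.0, 69.0], [14.0, 123.0, 67.0], [13.0, 120.0, 65.0], [15.0, 116.0, 67.0], [13.0, 113.0, 64.0], [13.0, 129.0, 72.0], [12.0, 126.0, 71.0], [14.0, 122.0, 73.0], [14.0, 118.0, 72.0], [15.0, 115.0, 74.0], [12.0, 112.0, 69.0], [9.0, 129.0, 72.0], [12.0, 125.0, 76.0], [12.0, 121.0, 75.0], [9.0, 119.0, 71.0], [12.0, 115.0, 75.0], [12.0, 111.0, 75.0], [9.0, 128.0, 78.0], [9.0, 125.0, 78.0], [10.0, 121.0, 79.0]]
switch y [ 94.5  94.8 117.  144.2 144.5]
side noz [619.53 121.16  -3.31] 1.7976699565152268
side all [619.5  121.22  -3.32] 1.8083071513090976
(34, 37.5) -2.5 (-37, -30) -0.0 (89, 105) -2.7 (-105, -89) -2.1 (45, 80) -25.1 (-80, -50) -25.1 face 45.97110794948068
toggle pts [[17.0, 113.0, 73.0], [14.0, 112.0, 75.0], [15.0, 116.0, 72.0], [13.0, 115.0, 73.0], [10.0, 112.0, 74.0], [17.0, 125.0, 72.0], [15.0, 129.0, 76.0], [11.0, 120.0, 74.0], [9.0, 121.0, 76.0], [14.0, 122.0, 67.0], [13.0, 129.0, 73.0], [11.0, 131.0, 77.0], [7.0, 121.0, 74.0], [14.0, 123.0, 63.0], [13.0, 129.0, 68.0], [10.0, 126.0, 69.0], [9.0, 130.0, 74.0], [5.0, 120.0, 70.0], [13.0, 126.0, 62.0], [11.0, 130.0, 66.0]]
switch y [ 94.8  95.8 130.2 146.5 147.4]
wash_bottle top [ 668. -345.  129.]
flask top [653. 361.  39.]
beaker top [722. 294.  34.]
flask side [656. 385.  38.]
wash_bottle side [ 676. -337.  110.]
```

Request:
send_rows([
  [255,1.4,-1.5,0,0.5],
  [255,2.8,-3.0,0,1],
  [255,4.2,-4.5,0,1.5],
  [255,5.6,-6,0,2],
  [255,6.8,-7.4,0,2],
], force=30)

```text
clock: 1.22
tool_pos: [299.6, 502.3, 238.9]
ee_rot: [0.707, 0.021, 0.707, -0.02]
wrist_force: [0.7, -0.2, -0.4]
finger_gap: 56.8
```

Request:
send_rows([
  [255,1.4,-1.5,0,0],
  [255,2.8,-3.0,0,0],
  [255,4.2,-4.5,0,0],
  [255,5.6,-6,0,0],
  [255,7,-7.5,0,0],
])

```text
clock: 1.63
tool_pos: [441.7, 349.6, 239.3]
ee_rot: [0.707, 0.021, 0.706, -0.02]
wrist_force: [0.2, 0.2, 0.2]
finger_gap: 23.2
```

```bash
cat > go.py <<'E'
import sys
from h import *
# rail-frame 2D helper: target given as world; prints units
O=np.array([619.3,41,121.2]);YAW=-3.3
def world(X,y,Z):
    a=np.radians(YAW); return O+np.array([X*np.cos(a)-y*np.sin(a),X*np.sin(a)+y*np.cos(a),Z])
def delta(t,yaw=YAW):
    s=robot.state();p=np.array(s['tool_pos']);w,x,y,z=s['ee_rot']
    cy=np.degrees(np.arctan2(-2*(x*y-w*z),1-2*(x*x+z*z)))
    print('clock %.2f'%s['clock'],'pos',p.round(1),'yaw %.2f'%cy,'F',np.round(s['wrist_force'],1),'T',np.round(s['torque'],2),'gap %.1f'%s['finger_gap'])
    print('units',np.round((np.asarray(t)-p)/30,3),'yawunits',round((yaw-cy)/5,3))
E
python3 - <<'E'
from go import *
delta(world(-15,120,60)+[0,0,35])
E
```

```text
clock 1.63 pos [441.7 349.6 239.3] yaw -3.29 F [0.2 0.2 0.2] T [0.06 0.04 0.05] gap 23.2
units [ 5.65  -6.264 -0.77 ] yawunits -0.002
```

Request:
send_rows([
  [255,1.4,-1.55,0,0],
  [255,2.8,-3.1,0,0],
  [255,4.2,-4.65,-0.3,0],
  [255,5.3,-5.9,-0.6,0],
  [255,5.65,-6.26,-0.77,0],
])

```text
clock: 2.05
tool_pos: [580.8, 195.4, 224.7]
ee_rot: [0.708, 0.021, 0.706, -0.02]
wrist_force: [0.9, 0.8, -0.4]
finger_gap: 0.3
```

Request:
send_rows([
  [255,1,-1.1,0,0],
  [255,1,-1.1,0,0],
  [255,1,-1.1,0,0],
  [255,1,-1.1,0,0],
  [255,1,-1.1,0,0],
])

```text
clock: 2.47
tool_pos: [610.0, 163.5, 224.8]
ee_rot: [0.708, 0.021, 0.706, -0.019]
wrist_force: [0.2, -0.4, -0.0]
finger_gap: 0.1
```

Run:
```python
from go import *
delta(world(-15,120,60))
```

```text
clock 2.47 pos [610.  163.5 224.8] yaw -3.26 F [ 0.2 -0.4 -0. ] T [ 0.04 -0.03  0.  ] gap 0.1
units [ 0.042 -0.06  -1.452] yawunits -0.008
```

Request:
send_rows([
  [255,0.04,-0.06,-0.8,0],
  [255,0.04,-0.06,-1.45,0],
  [255,0.04,-0.06,-1.45,0],
  [255,0.04,-0.06,-1.45,0],
  [255,0.04,-0.06,-1.45,0],
])

```text
clock: 2.88
tool_pos: [611.0, 162.9, 182.3]
ee_rot: [0.708, 0.02, 0.706, -0.019]
wrist_force: [0.3, 0.3, 0.9]
finger_gap: 0.2
```

Run:
```python
from go import *
delta(world(-53,120,51))
```

```text
clock 2.88 pos [611.  162.9 182.3] yaw -3.17 F [0.3 0.3 0.9] T [ 0.07  0.   -0.03] gap 0.2
units [-1.257  0.032 -0.338] yawunits -0.027
```

Request:
send_rows([
  [255,-0.4,0.0,0,0],
  [255,-0.8,0.02,-0.05,0],
  [255,-1.1,0.03,-0.15,0],
  [255,-1.25,0.03,-0.35,0],
  [255,-1.25,0.03,-0.38,0],
])

```text
clock: 3.3
tool_pos: [571.6, 164.9, 172.4]
ee_rot: [0.708, 0.021, 0.706, -0.018]
wrist_force: [-4.8, 2.8, 11.4]
finger_gap: 0.4
```

Request:
send_rows([
  [255,0,0,-0.1,0],
  [255,0,0,-0.1,0],
  [255,0,0,-0.1,0],
  [255,0,0,-0.1,0],
  [255,0,0,-0.1,0],
])

```text
clock: 3.72
tool_pos: [571.5, 165.1, 172.4]
ee_rot: [0.708, 0.021, 0.705, -0.018]
wrist_force: [-2.8, -0.5, 10.5]
finger_gap: 0.3
```

Run:
```python
from go import *
delta(world(-53,120,51))
im,d=snap('side','side1.png')
cv2.imwrite('pics/side1z.png',cv2.resize(im[170:270,240:350,::-1],None,fx=6,fy=6,interpolation=cv2.INTER_CUBIC))
```

```text
clock 3.72 pos [571.5 165.1 172.4] yaw -3.14 F [-2.8 -0.5 10.5] T [-0.22  0.55 -0.03] gap 0.3
units [ 0.06  -0.042 -0.007] yawunits -0.031
```

View pics/side1z.png

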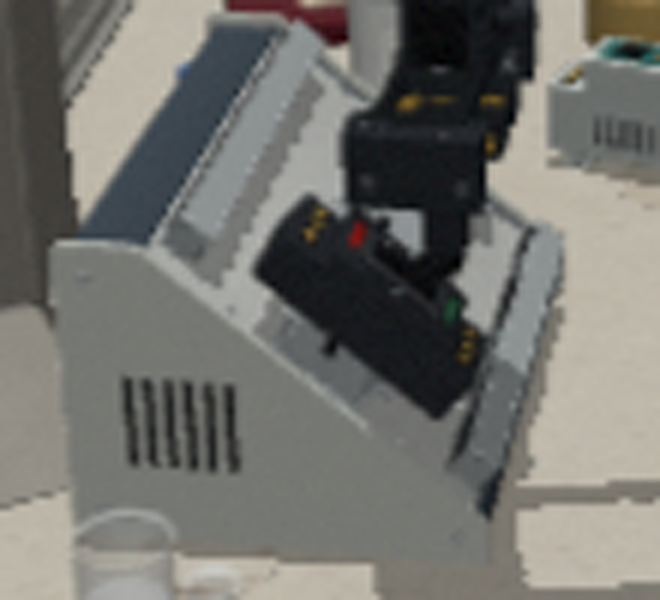

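Request:
send_rows([
  [255,0,0,1.0,0],
  [255,0,0,2,0],
  [0,-0.2,-1.2,2.2,0],
  [0,-0.3,-2.6,2.2,0],
  [0,-0.5,-4.0,2.2,0],
])

```text
clock: 4.18
tool_pos: [556.5, 46.1, 240.2]
ee_rot: [0.709, 0.02, 0.704, -0.017]
wrist_force: [0.1, -0.2, -0.1]
finger_gap: 18.5
```

Run:
```python
from go import *
delta([510,-307.4,130],-18.2)
```

```text
clock 4.18 pos [556.5  46.1 240.2] yaw -2.98 F [ 0.1 -0.2 -0.1] T [-0.05  0.05 -0.  ] gap 18.5
units [ -1.549 -11.783  -3.674] yawunits -3.044
```

Request:
send_rows([
  [0,-0.2,-1.38,0,-0.7],
  [0,-0.4,-2.7,0,-1.4],
  [0,-0.6,-4.1,0,-2.1],
  [0,-0.8,-5.5,0,-2.8],
  [0,-1.0,-6.8,-0.3,-3.05],
])

```text
clock: 4.6
tool_pos: [526.3, -159.3, 233.6]
ee_rot: [0.702, 0.114, 0.694, -0.112]
wrist_force: [0.9, 0.5, 0.4]
finger_gap: 51.5
```

Request:
send_rows([
  [0,-0.2,-1.35,-0.8,0],
  [0,-0.4,-2.7,-1.6,0],
  [0,-0.55,-4.0,-2.4,0],
  [0,-0.6,-4.9,-3.2,0],
  [0,-0.6,-4.9,-3.2,0],
])

```text
clock: 5.02
tool_pos: [504.8, -308.6, 133.7]
ee_rot: [0.7, 0.116, 0.696, -0.112]
wrist_force: [-0.1, 0.2, 0.1]
finger_gap: 85.1
```

Run:
```python
from go import *
delta([510.2,-307.4,33],-18.2)
im,d=snap('side','side2.png'); np.save('side2.npy',d)
cv2.imwrite('pics/side2z.png',cv2.resize(im[150:270,245:375,::-1],None,fx=5,fy=5,interpolation=cv2.INTER_CUBIC))
Q=None
P=None
b=(245,165,342,270)
u,v=np.meshgrid(np.arange(b[0],b[2]),np.arange(b[1],b[3]));u=u.ravel();v=v.ravel()
P=pts('side',d,u,v);Q=(P-O)@railR(YAW)
k=(Q[:,1]>108)&(Q[:,1]<132)&(Q[:,2]>53)&(Q[:,2]<90)&(abs(Q[:,0])<40)
q=Q[k];print(len(q),q.round(0).tolist()[:12]); print('lean',np.degrees(np.arctan2(q[:,0].mean(),q[:,2].mean()-40)), q.mean(0))
```

```text
clock 5.02 pos [ 504.8 -308.6  133.7] yaw -18.56 F [-0.1  0.2  0.1] T [ 0.07  0.04 -0.06] gap 85.1
units [ 0.179  0.04  -3.358] yawunits 0.071
40 [[-10.0, 115.0, 76.0], [-5.0, 114.0, 66.0], [-7.0, 115.0, 69.0], [-9.0, 119.0, 73.0], [-11.0, 121.0, 76.0], [-14.0, 115.0, 75.0], [-4.0, 111.0, 57.0], [-5.0, 118.0, 63.0], [-7.0, 116.0, 64.0], [-9.0, 121.0, 69.0], [-10.0, 125.0, 74.0], [-13.0, 123.0, 74.0]]
lean -20.935294351033473 [ -9.730672   123.32562841  65.4350863 ]
```

View pics/side2z.png

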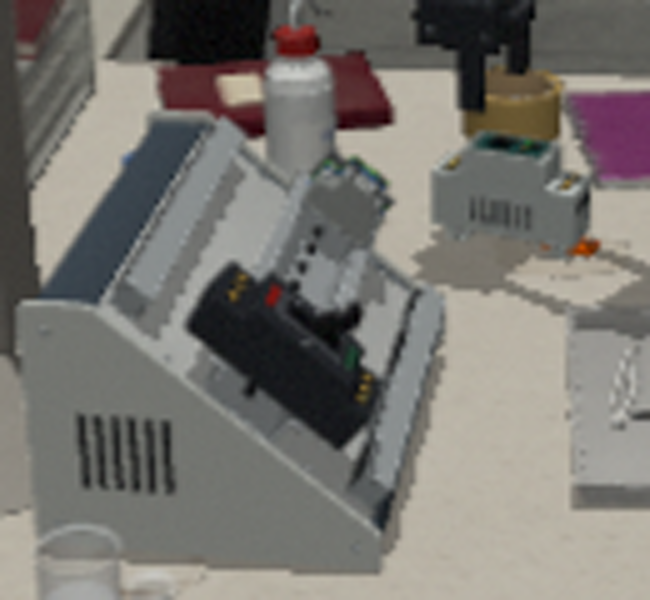

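Request:
send_rows([
  [0,0.18,0.04,-1.0,0.07],
  [0,0.18,0.04,-2.0,0.07],
  [0,0.18,0.04,-3.0,0.07],
  [0,0.18,0.04,-3.36,0.07],
  [0,0.18,0.04,-3.36,0.07],
])

```text
clock: 5.48
tool_pos: [508.2, -303.9, 30.3]
ee_rot: [0.698, 0.115, 0.699, -0.109]
wrist_force: [-0.0, 0.3, -0.2]
finger_gap: 88.3
```

Request:
send_rows([
  [255,0,0,0,0],
  [255,0,0,0,0],
  [255,0,0,0,0],
  [255,0,0,0,0],
  [255,0,0,0,0],
], force=7)

```text
clock: 5.9
tool_pos: [509.3, -304.5, 32.0]
ee_rot: [0.699, 0.114, 0.698, -0.109]
wrist_force: [-0.7, 0.8, 0.8]
finger_gap: 56.8
```

Run:
```python
from go import *
delta([510.2,-307.4,33],-18.2)
```

```text
clock 5.90 pos [ 509.3 -304.5   32. ] yaw -18.18 F [-0.7  0.8  0.8] T [-0.08 -0.03  0.04] gap 56.8
units [ 0.031 -0.098  0.034] yawunits -0.004
```

Request:
send_rows([
  [255,0.03,-0.08,0.03,0],
  [255,0.03,-0.08,0.03,0],
  [255,0.03,-0.08,0.03,0],
  [255,0.03,-0.08,0.03,0],
  [255,0.03,-0.08,0.03,0],
])

```text
clock: 6.32
tool_pos: [510.8, -307.9, 33.9]
ee_rot: [0.699, 0.114, 0.697, -0.109]
wrist_force: [-1.7, -1.1, 6.4]
finger_gap: 45.0
```

Request:
send_rows([
  [255,-0.1,0.03,0.25,0],
  [255,-0.25,0.08,0.5,0],
  [255,-0.45,0.15,0.75,0],
  [255,-0.7,0.23,1.0,0],
  [255,-0.95,0.31,1.25,0],
])

```text
clock: 6.73
tool_pos: [481.1, -297.8, 71.7]
ee_rot: [0.699, 0.114, 0.697, -0.109]
wrist_force: [-1.2, -0.2, -2.4]
finger_gap: 45.1
```

```bash
cat > mv.py <<'E'
from go import *
def modview(n,b=None):
    s=robot.state();delta(s['tool_pos'])
    im,d=snap('side',f'side{n}.png');np.save(f'side{n}.npy',d)
    g=np.array(s['tool_pos'])+[0,0,19]
    c=proj('side',g)[0]; x0=int(c[0])-30;y0=int(c[1])-22
    z=im[y0:y0+50,x0:x0+60,::-1]
    cv2.imwrite(f'pics/mv{n}.png',cv2.resize(z,None,fx=12,fy=12,interpolation=cv2.INTER_CUBIC)); print('crop',x0,y0)
if __name__=='__main__':
    import sys; modview(sys.argv[1])
E
python3 mv.py 3
```

```text
clock 6.73 pos [ 481.1 -297.8   71.7] yaw -18.17 F [-1.2 -0.2 -2.4] T [-0.05 -0.11  0.05] gap 45.1
units [0. 0. 0.] yawunits 2.974
crop 319 156
```

View pics/mv3.png

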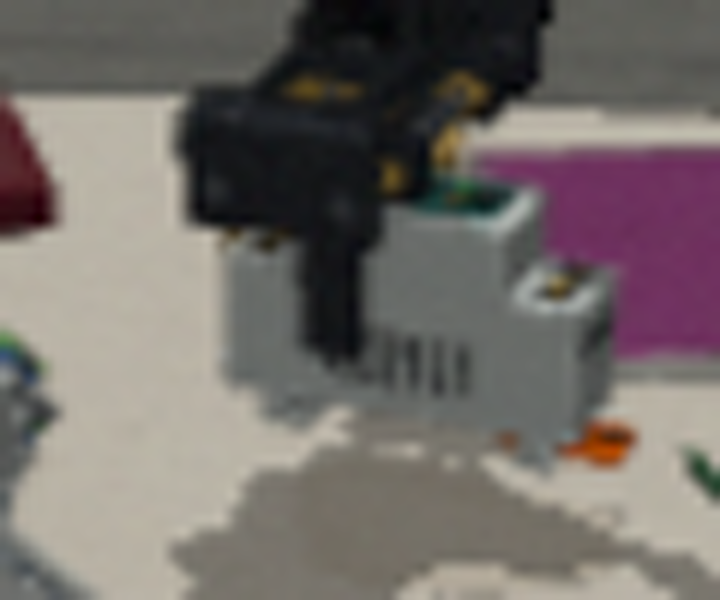

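Request:
send_rows([
  [255,0,0,0,0],
  [255,0,0,0,0],
  [255,0,0,0,0],
  [255,0,0,0,0],
  [255,0,0,0,0],
], force=4)

```text
clock: 7.2
tool_pos: [480.4, -297.7, 72.9]
ee_rot: [0.699, 0.114, 0.698, -0.109]
wrist_force: [-0.0, 0.1, -2.3]
finger_gap: 45.4
```

```bash
python3 mv.py 4
```

```text
clock 7.20 pos [ 480.4 -297.7   72.9] yaw -18.17 F [-0.   0.1 -2.3] T [0.03 0.18 0.01] gap 45.4
units [0. 0. 0.] yawunits 2.973
crop 319 155
```

View pics/mv4.png

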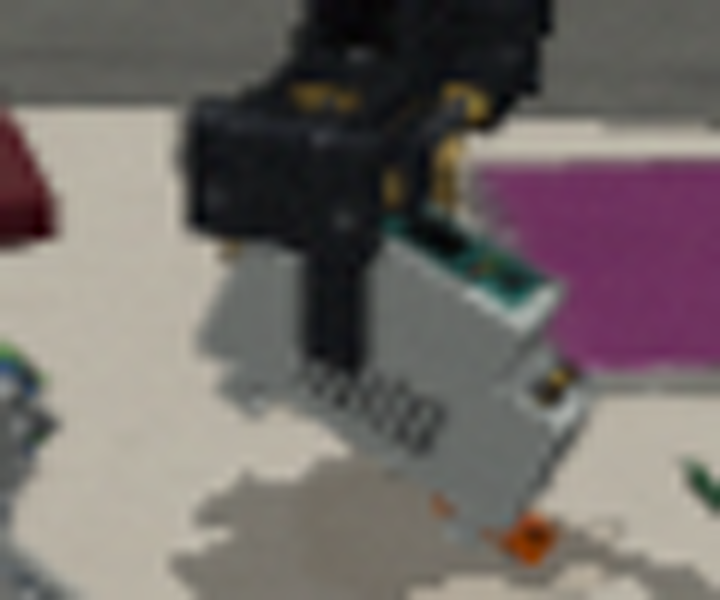

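```bash
cat > mfit.py <<'E'
from go import *
from scipy.spatial import cKDTree
from scipy.optimize import least_squares
def rect(x0,x1,y0,y1,z0,z1,s=2.5):
    g=[np.linspace(a,b,max(2,int((b-a)/s)+1)) if b>a else np.array([a]) for a,b in((x0,x1),(y0,y1),(z0,z1))]
    return np.stack(np.meshgrid(*g,indexing='ij'),-1).reshape(-1,3)
S=22.5
M=np.vstack([rect(-65,65,S,S,11,62),rect(-38,38,S,S,62,87),rect(-65,-38,-S,S,62,62),rect(38,65,-S,S,62,62),rect(-38,38,-S,S,87,87),rect(-65,-65,-S,S,11,62),rect(-38,-38,-S,S,62,87)])
T=cKDTree(M)
def RR(th,yaw):  # module x up by th deg
    return railR(yaw,th)
def fit(n,th0=28,yaw=-18.2,gx=22,gz=52,cam='side',fy=True,tcp=None):
    d=np.load(f'{cam}{n}.npy'); im=cv2.imread(f'pics/{cam}{n}.png').astype(int)
    tp=np.array(robot.state()['tool_pos']) if tcp is None else np.array(tcp)
    g=tp+[0,0,19]
    c=proj(cam,g)[0].astype(int)
    u,v=np.meshgrid(np.arange(c[0]-45,c[0]+45),np.arange(c[1]-45,c[1]+45));u=u.ravel();v=v.ravel()
    k=(u>=0)&(v>=0)&(u<640)&(v<400);u=u[k];v=v[k]
    P=pts(cam,d,u,v);lum=im[v,u].sum(1)
    k=(d[v,u]>0)&(lum>130);P=P[k]
    o=g-RR(th0,yaw)@[gx,0,gz]; p=np.array([*o,th0])
    F=lambda p,P:(P-p[:3])@RR(p[3],yaw)
    for it in range(8):
        dd=T.query(F(p,P))[0]; lim=[20,14,10,8,6,6,6,6][it]
        Sx=P[dd<lim]
        Sx=Sx[np.abs(F(p,Sx)[:,1])<30]
        f=lambda p:T.query(F(p,Sx))[0]
        p=least_squares(f,p,loss='soft_l1',f_scale=1.5,x_scale=[1,1,1,.5],diff_step=1e-3).x
    # grip in module frame
    gm=RR(p[3],yaw).T@(g-p[:3])
    print('fit o',p[:3].round(1),'theta %.1f'%p[3],'n',len(Sx),'med %.2f'%np.median(f(p)),'grip in module',gm.round(1))
    return p
if __name__=='__main__':
    import sys
    fit(sys.argv[1],float(sys.argv[2]),float(sys.argv[3]))
E
python3 mfit.py 4 28 -18.2
```

```text
fit o [ 484.9 -298.4   28.9] theta 23.5 n 453 med 2.32 grip in module [21.  -0.8 59.6]
```

Request:
send_rows([
  [255,0,0,0,0],
  [255,0,0,0,0],
  [255,0,0,0,0],
  [255,0,0,0.3,0],
  [255,0,0,1.3,0],
], force=45)

```text
clock: 7.67
tool_pos: [476.8, -295.2, 107.4]
ee_rot: [0.696, 0.116, 0.701, -0.108]
wrist_force: [-1.0, 0.2, -4.2]
finger_gap: 44.9
```

Request:
send_rows([
  [255,0,0,0.8,0],
  [255,0,0,1.6,0],
  [255,0,0,2.4,0],
  [255,0,0,3.2,0.5],
  [255,0,0,4.0,1.2],
])

```text
clock: 8.08
tool_pos: [476.6, -295.1, 228.9]
ee_rot: [0.7, 0.078, 0.706, -0.07]
wrist_force: [0.3, -0.3, -3.3]
finger_gap: 45.1
```

```bash
python3 mv.py 5; python3 mfit.py 5 24 -16
```

```text
clock 8.08 pos [ 476.6 -295.1  228.9] yaw -12.05 F [ 0.3 -0.3 -3.3] T [-0.02 -0.09 -0.03] gap 45.1
units [0. 0. 0.] yawunits 1.75
crop 320 120
fit o [ 481.4 -297.4  186.5] theta 24.0 n 467 med 2.30 grip in module [25.3 -0.1 62.5]
```

View pics/mv5.png

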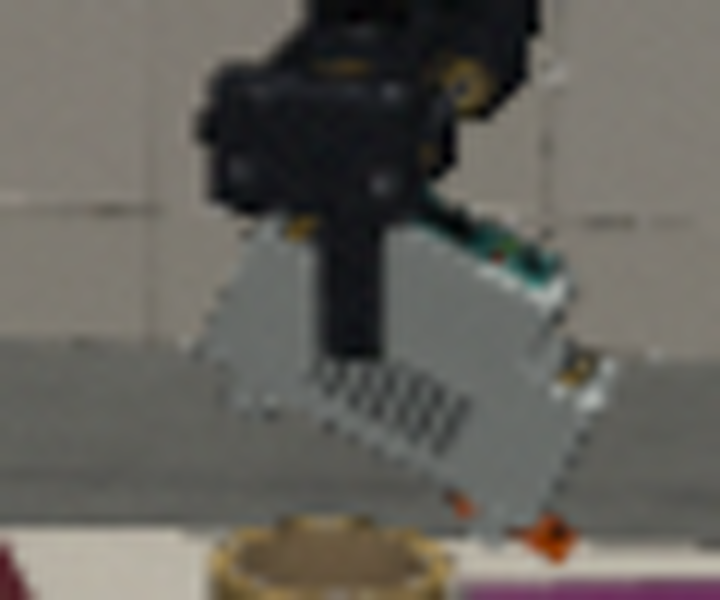

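```bash
python3 mfit.py 5 24 -12; python3 mfit.py 5 32 -12;python3 - <<'E'
from go import *
im,d=snap('top','top5.png');np.save('top5.npy',d)
delta(world(-20,-6,110)+[0,0,19])
E
python3 - <<'E'
from mfit import *
d=np.load('side5.npy');im=cv2.imread('pics/side5.png')
tp=np.array(robot.state()['tool_pos']);g=tp+[0,0,19]
c=proj('side',g)[0].astype(int)
u,v=np.meshgrid(np.arange(c[0]-40,c[0]+40),np.arange(c[1]-40,c[1]+40));u=u.ravel();v=v.ravel()
P=pts('side',d,u,v); a=np.radians(-12.05)
L=(P-g)@np.array([-np.sin(a),np.cos(a),0]); Xa=(P-g)@np.array([np.cos(a),np.sin(a),0]);Z=P[:,2]-g[2]
k=(d[v,u]>0)&(abs(L-22.5)<7)&(im[v,u].astype(int).sum(1)>170)&(abs(Xa)<130)&(abs(Z)<130)
q=np.c_[Xa,Z][k].astype(np.float32);print(k.sum(),np.median(L[k]))
print(cv2.minAreaRect(q))
E
```

```text
fit o [ 481.1 -295.6  185.8] theta 24.0 n 484 med 2.17 grip in module [26.3 -1.6 62.9]
fit o [ 481.1 -295.6  185.8] theta 24.0 n 484 med 2.18 grip in module [26.3 -1.6 62.9]
clock 8.18 pos [ 479.5 -297.   233. ] yaw -12.15 F [ 1.1 -0.2 -3.7] T [-0.05 -0.13  0.01] gap 44.7
units [ 3.982 11.107  0.574] yawunits 1.769
444 23.62231605294648
((4.434226989746094, -0.975128173828125), (236.48617553710938, 114.53636169433594), 54.513519287109375)
```

```bash
cat > hook.py <<'E'
from mfit import *
def tgt(x,y,z,th,gx,gz,gy=0):
    lip=O+railR(YAW)@np.array([x,y,z]); return lip+RR(th,YAW)@np.array([gx-35,gy,gz-9.5])-[0,0,19]
E
python3 - <<'E'
from hook import *
t=tgt(46,-6,30,24,25.5,60);print(t);delta(t)
E
```

```text
[605.71214453  35.77350519 197.01961084]
clock 8.18 pos [ 479.5 -297.   233. ] yaw -12.15 F [ 1.1 -0.2 -3.7] T [-0.05 -0.13  0.01] gap 44.7
units [ 4.206 11.094 -1.199] yawunits 1.769
```

Request:
send_rows([
  [255,0.2,0.4,1.0,0.3],
  [255,0.7,1.7,1.2,0.6],
  [255,1.2,3.0,1.2,0.9],
  [255,1.7,4.3,1.2,1.2],
  [255,2.2,5.6,1.2,1.6],
])

```text
clock: 8.6
tool_pos: [544.9, -128.2, 267.6]
ee_rot: [0.706, 0.029, 0.707, -0.024]
wrist_force: [1.5, -0.1, -4.0]
finger_gap: 44.4
```

Run:
```python
from hook import *
delta(tgt(46,-6,50,24,25.5,60))
```

```text
clock 8.60 pos [ 544.9 -128.2  267.6] yaw -4.25 F [ 1.5 -0.1 -4. ] T [-0.07 -0.09  0.02] gap 44.4
units [ 1.598  5.492 -1.842] yawunits 0.189
```

Request:
send_rows([
  [255,0.4,1.3,0,0.1],
  [255,0.8,2.6,0,0.19],
  [255,1.2,3.9,-0.5,0.19],
  [255,1.5,5.1,-1.2,0.19],
  [255,1.6,5.49,-1.84,0.19],
])

```text
clock: 9.02
tool_pos: [593.6, 41.2, 210.8]
ee_rot: [0.707, 0.023, 0.707, -0.017]
wrist_force: [0.5, -0.0, -4.2]
finger_gap: 44.4
```

Request:
send_rows([
  [255,0,0,0,0],
  [255,0,0,0,0],
  [255,0,0,0,0],
  [255,0,0,0,0],
  [255,0,0,0,0],
])

```text
clock: 9.43
tool_pos: [594.3, 39.8, 212.3]
ee_rot: [0.708, 0.024, 0.706, -0.018]
wrist_force: [-0.7, -0.9, -3.5]
finger_gap: 44.5
```

```bash
python3 mv.py 6
python3 - <<'E'
from hook import *
im,d=snap('top','top6.png');np.save('top6.npy',d)
delta(tgt(46,-6,50,24,25.5,60))
fit(6,24,-3.3,25,60); fit(6,20,-3.3,25,60)
fit(6,24,-3.3,25,60,cam='top')
E
```

```text
clock 9.43 pos [594.3  39.8 212.3] yaw -3.37 F [-0.7 -0.9 -3.5] T [ 0.   -0.09 -0.03] gap 44.5
units [0. 0. 0.] yawunits 0.013
crop 281 155
clock 9.53 pos [594.2  40.  212.2] yaw -3.36 F [-0.   1.  -2.6] T [-0.02 -0.01  0.06] gap 44.7
units [-0.044 -0.115  0.005] yawunits 0.011
fit o [597.1  39.4 168. ] theta 24.4 n 717 med 1.89 grip in module [23.5  0.4 58.8]
fit o [597.7  39.4 168.3] theta 24.3 n 717 med 1.89 grip in module [22.7  0.4 58.7]
fit o [597.6  40.2 171.1] theta 25.0 n 241 med 1.92 grip in module [22.3 -0.4 55.9]
```

View pics/mv6.png

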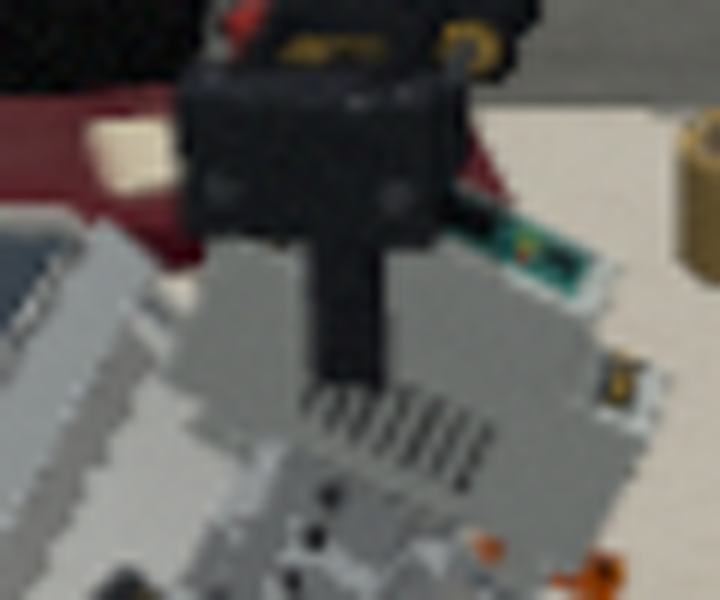

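Run:
```python
from hook import *
for o,th in (([597.4,39.4,168.2],24.35),([597.6,40.2,171.1],25)):
    print(((np.array(o)+RR(th,YAW)@[35,0,9.5]-O)@railR(YAW)).round(1))
R=railR(YAW); print('railx units/mm',(R[:,0]/30).round(4),'-z',(-R[:,2]/30).round(4))
delta(tgt(46,-6,10,24.35,23,58.4))
```

```text
[49.8 -2.9 49.7]
[51.8 -2.  52.2]
railx units/mm [ 0.0255 -0.0015  0.0214] -z [ 0.0214 -0.0012 -0.0255]
clock 9.53 pos [594.2  40.  212.2] yaw -3.36 F [-0.   1.  -2.6] T [-0.02 -0.01  0.06] gap 44.7
units [ 0.75  -0.161 -1.106] yawunits 0.011
```

Request:
send_rows([
  [255,0.2,-0.01,-0.25,0],
  [255,0.4,-0.02,-0.5,0],
  [255,0.6,-0.04,-0.8,0],
  [255,0.78,-0.05,-1.06,0],
  [255,0.78,-0.05,-1.06,0],
])

```text
clock: 9.95
tool_pos: [617.2, 38.2, 177.1]
ee_rot: [0.706, 0.024, 0.707, -0.018]
wrist_force: [0.1, 0.5, -4.3]
finger_gap: 44.8
```

```bash
python3 mv.py 7
python3 - <<'E'
from hook import *
delta(tgt(46,-6,0,24.35,23,58.4))
p=fit(7,24,-3.3,23,58)
print(((p[:3]+RR(p[3],YAW)@[35,0,9.5]-O)@railR(YAW)).round(1))
E
```

```text
clock 9.95 pos [617.2  38.2 177.1] yaw -3.38 F [ 0.1  0.5 -4.3] T [ 0.   -0.03  0.02] gap 44.8
units [0. 0. 0.] yawunits 0.015
crop 275 164
clock 10.00 pos [616.9  38.4 178. ] yaw -3.37 F [-0.2 -1.  -3.6] T [ 0.04 -0.05  0.02] gap 44.8
units [ 0.206 -0.12  -0.22 ] yawunits 0.013
fit o [620.   38.  132.5] theta 23.2 n 689 med 1.82 grip in module [22.5  0.2 60.5]
[44.2 -3.   7. ]
```

View pics/mv7.png

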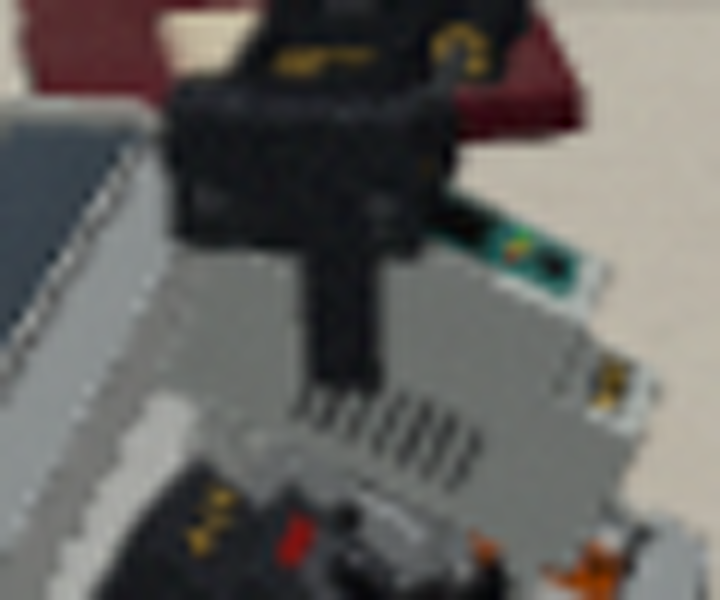

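Request:
send_rows([
  [255,0.07,0,-0.05,0],
  [255,0.12,0,-0.1,0],
  [255,0.16,0,-0.14,0],
  [255,0.2,0,-0.18,0],
  [255,0.2,0,-0.18,0],
])

```text
clock: 10.42
tool_pos: [623.1, 38.4, 172.6]
ee_rot: [0.706, 0.024, 0.707, -0.018]
wrist_force: [0.4, -0.6, -3.3]
finger_gap: 44.7
```

```bash
cat > lip.py <<'E'
from hook import *
s=robot.state();tp=np.array(s['tool_pos'])
for th,gx,gz in ((24.35,23,58.4),):
    l=tp+[0,0,19]-RR(th,YAW)@np.array([gx-35,0,gz-9.5]); print('lip rail est',((l-O)@railR(YAW)).round(1))
f=np.array(s['wrist_force'])-[0,0,-3.7]; print('F rail',(railR(YAW).T@f).round(1),'T',np.round(s['torque'],2),'clock',s['clock'],'gap',s['finger_gap'],tp.round(1))
E
python3 lip.py
```

```text
lip rail est [46.6 -2.4  1. ]
F rail [ 0.6 -0.6  0.1] T [ 0.02 -0.08 -0.  ] clock 10.4167 gap 44.69120204657051 [623.1  38.4 172.6]
```

Request:
send_rows([
  [255,0.02,0,-0.03,0],
  [255,0.04,0,-0.05,0],
  [255,0.06,0,-0.08,0],
  [255,0.06,0,-0.08,0],
  [255,0.06,0,-0.08,0],
])

```text
clock: 10.83
tool_pos: [624.9, 38.4, 170.1]
ee_rot: [0.706, 0.024, 0.707, -0.018]
wrist_force: [-0.8, -0.5, -4.8]
finger_gap: 44.6
```

```bash
python3 lip.py
```

```text
lip rail est [46.4 -2.3 -1.9]
F rail [-1.3 -0.6 -0.4] T [-0.01 -0.04  0.01] clock 10.8333 gap 44.59368857773417 [624.9  38.4 170.1]
```

Request:
send_rows([
  [255,0.02,0,-0.03,0],
  [255,0.04,0,-0.05,0],
  [255,0.06,0,-0.08,0],
  [255,0.06,0,-0.08,0],
  [255,0.06,0,-0.08,0],
])

```text
clock: 11.25
tool_pos: [626.3, 38.4, 168.4]
ee_rot: [0.706, 0.024, 0.708, -0.018]
wrist_force: [-4.4, -0.3, 3.6]
finger_gap: 44.5
```

```bash
python3 lip.py
```

```text
lip rail est [46.4 -2.2 -4.2]
F rail [ 1.3 -0.5  8.4] T [-0.02  0.77 -0.06] clock 11.25 gap 44.478669591051755 [626.3  38.4 168.4]
```

Request:
send_rows([
  [255,-0.05,0,-0.02,0],
  [255,-0.1,0,-0.05,0],
  [255,-0.15,0.01,-0.08,0],
  [255,-0.2,0.01,-0.1,0],
  [255,-0.22,0.01,-0.115,0],
])

```text
clock: 11.67
tool_pos: [620.5, 38.7, 165.8]
ee_rot: [0.707, 0.024, 0.707, -0.018]
wrist_force: [0.6, 0.1, 3.6]
finger_gap: 44.4
```

```bash
python3 lip.py
```

```text
lip rail est [40.2 -2.2 -2.5]
F rail [5.2 0.1 5.2] T [-0.09 -0.36 -0.  ] clock 11.6667 gap 44.440477791309576 [620.5  38.7 165.8]
```

Request:
send_rows([
  [255,-0.04,0,-0.02,0],
  [255,-0.08,0,-0.045,0],
  [255,-0.12,0,-0.065,0],
  [255,-0.17,0.01,-0.085,0],
  [255,-0.19,0.01,-0.09,0],
])

```text
clock: 12.08
tool_pos: [614.7, 39.0, 163.2]
ee_rot: [0.707, 0.024, 0.707, -0.018]
wrist_force: [0.5, -0.5, 3.9]
finger_gap: 44.8
```

```bash
python3 lip.py; python3 mv.py 8
python3 - <<'E'
from hook import *
p=fit(8,24,-3.3,23,58)
print(((p[:3]+RR(p[3],YAW)@[35,0,9.5]-O)@railR(YAW)).round(1))
E
```

```text
lip rail est [34.1 -2.2 -0.7]
F rail [ 5.3 -0.5  5.5] T [-0.1  -0.38  0.01] clock 12.0833 gap 44.76477561841038 [614.7  39.  163.2]
clock 12.08 pos [614.7  39.  163.2] yaw -3.36 F [ 0.5 -0.5  3.9] T [-0.1  -0.38  0.01] gap 44.8
units [0. 0. 0.] yawunits 0.012
crop 275 168
fit o [617.4  38.7 118.4] theta 23.6 n 668 med 1.88 grip in module [22.8  0.2 59.6]
[33.1 -2.4 -1.8]
```

View pics/mv8.png

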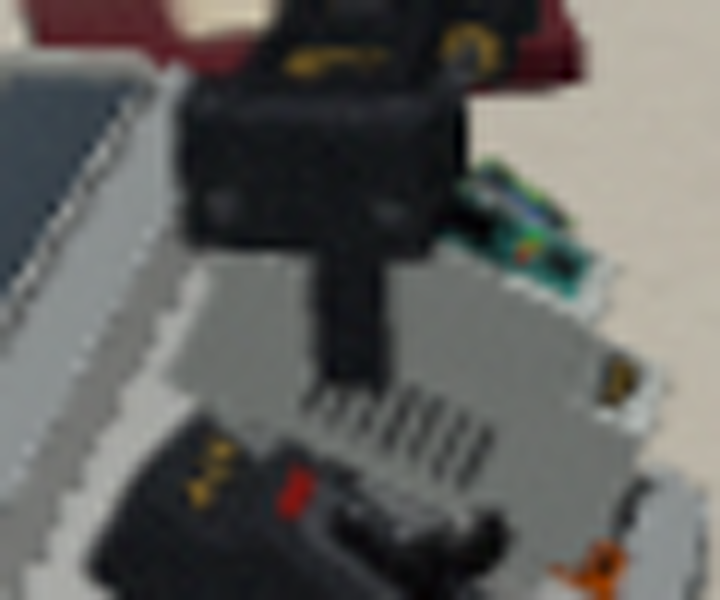

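Request:
send_rows([
  [255,-0.03,0,-0.015,0],
  [255,-0.06,0,-0.035,0],
  [255,-0.085,0,-0.05,0],
  [255,-0.085,0,-0.05,0],
  [255,-0.085,0,-0.05,0],
])

```text
clock: 12.55
tool_pos: [613.5, 39.1, 162.6]
ee_rot: [0.708, 0.024, 0.705, -0.017]
wrist_force: [6.5, 0.4, 4.7]
finger_gap: 44.5
```

```bash
python3 lip.py
```

```text
lip rail est [32.9 -2.2 -0.4]
F rail [10.3  0.8  2.3] T [-0.07 -1.28  0.06] clock 12.55 gap 44.49002652381175 [613.5  39.1 162.6]
```

Request:
send_rows([
  [255,0,0,0,0],
  [255,-0.02,0,-0.02,0],
  [255,-0.08,0,-0.07,0],
  [255,-0.14,0.01,-0.13,0],
  [255,-0.2,0.01,-0.19,0],
], force=5)

```text
clock: 12.97
tool_pos: [607.8, 39.2, 156.9]
ee_rot: [0.709, 0.024, 0.705, -0.018]
wrist_force: [2.6, -0.4, 3.3]
finger_gap: 45.1
```

```bash
python3 lip.py; python3 mv.py 9
python3 - <<'E'
from hook import *
p=fit(9,30,-3.3,23,58)
print(((p[:3]+RR(p[3],YAW)@[35,0,9.5]-O)@railR(YAW)).round(1))
E
```

```text
lip rail est [24.9 -2.4 -1.1]
F rail [ 6.5 -0.2  3.6] T [-0.15 -0.54  0.08] clock 12.9667 gap 45.07671024963388 [607.8  39.2 156.9]
clock 12.97 pos [607.8  39.2 156.9] yaw -3.34 F [ 2.6 -0.4  3.3] T [-0.15 -0.54  0.08] gap 45.1
units [0. 0. 0.] yawunits 0.008
crop 277 170
fit o [622.4  38.3 113.5] theta 33.7 n 633 med 1.87 grip in module [22.5  0.  60. ]
[33.4 -2.5 -2.3]
```

View pics/mv9.png

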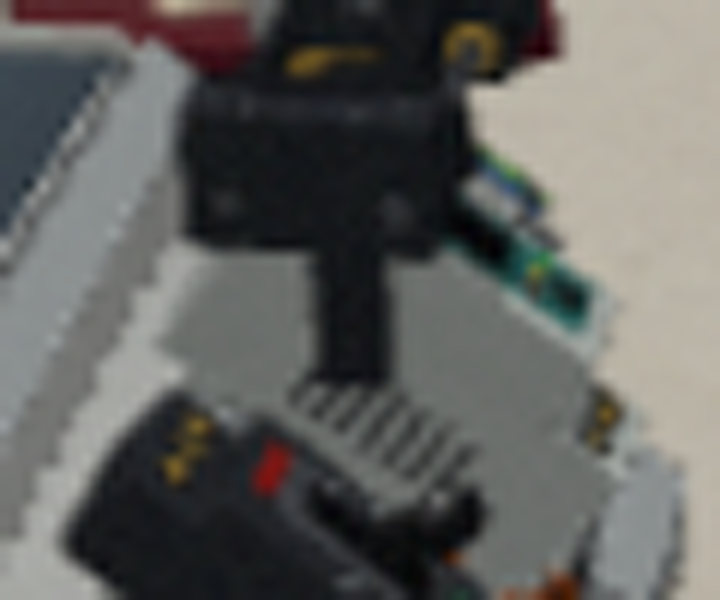

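Request:
send_rows([
  [0,0,0,0,0],
  [0,0,0,0,0],
  [0,0,0,0,0],
  [0,0,0,0,0],
  [0,0,0,0.3,0],
])

```text
clock: 13.43
tool_pos: [606.0, 39.2, 163.9]
ee_rot: [0.707, 0.024, 0.707, -0.018]
wrist_force: [-0.4, -0.6, -0.8]
finger_gap: 76.4
```

Request:
send_rows([
  [0,0,0,0.7,0],
  [0,0,0,1.4,0],
  [0,0,0,2.2,0],
  [0,0,0,2.8,0],
  [0,0,0,2.8,0],
])

```text
clock: 13.85
tool_pos: [608.8, 39.3, 253.8]
ee_rot: [0.71, 0.024, 0.703, -0.017]
wrist_force: [1.7, 0.4, 1.4]
finger_gap: 88.0
```

```bash
python3 mv.py 10
python3 - <<'E'
from hook import *
for t in(34,38):
  p=fit(10,t,-3.3,23,60,tcp=[607.8,39.2,156.9])
  print(((p[:3]+RR(p[3],YAW)@[35,0,9.5]-O)@railR(YAW)).round(1),'foot',((p[:3]+RR(p[3],YAW)@[-37,0,11]-O)@railR(YAW)).round(1))
im=cv2.imread('pics/side10.png');cv2.imwrite('pics/s10z.png',cv2.resize(im[165:255,260:350],None,fx=6.5,fy=6.5,interpolation=cv2.INTER_CUBIC))
E
```

```text
clock 13.85 pos [608.8  39.3 253.8] yaw -3.34 F [1.7 0.4 1.4] T [ 0.05 -0.01 -0.02] gap 88.0
units [0. 0. 0.] yawunits 0.008
crop 276 143
fit o [623.3  38.4 114.9] theta 34.9 n 807 med 1.83 grip in module [22.2 -0.1 58.9]
[34.8 -2.4 -1.1] foot [-36.8  -2.4   6.8]
fit o [623.4  38.4 115. ] theta 34.9 n 807 med 1.82 grip in module [22.1 -0.1 58.9]
[34.9 -2.4 -1.1] foot [-36.7  -2.4   6.8]
```

View pics/s10z.png

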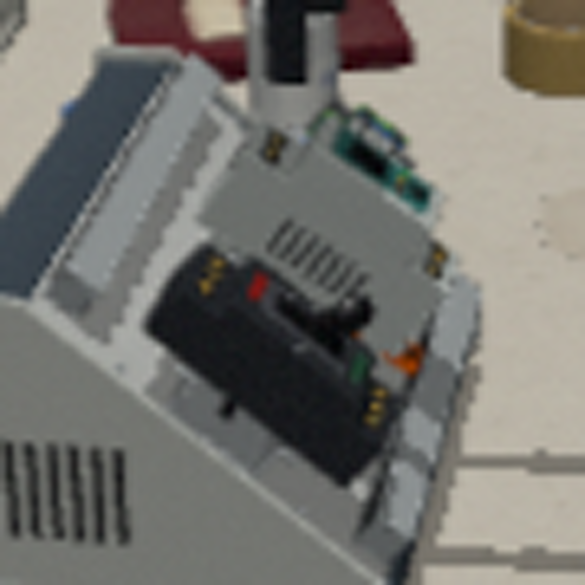

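Run:
```python
from hook import *
a=np.radians(YAW)
S=np.array([623.3,38.4,115])+RR(34.9,YAW)@[-27,0,87]
t=S-9*np.array([np.cos(a),np.sin(a),0]); print(S,t); delta(t+[0,0,10])
```

```text
[551.49846622  42.54005039 170.90527462] [542.51338987  43.05812663 170.90527462]
clock 13.90 pos [607.8  39.3 251.2] yaw -3.34 F [-0.1  0.6 -0.2] T [-0.02  0.02  0.01] gap 88.3
units [-2.175  0.127 -2.345] yawunits 0.009
```

Request:
send_rows([
  [255,-0.7,0.04,0,0],
  [255,-1.4,0.08,0,0],
  [255,-2.17,0.13,0,0],
  [255,-2.17,0.13,0,0],
  [255,-2.17,0.13,0,0],
], force=40)

```text
clock: 14.32
tool_pos: [541.2, 43.2, 249.8]
ee_rot: [0.708, 0.024, 0.705, -0.017]
wrist_force: [0.1, -0.4, -1.0]
finger_gap: 57.3
```

Request:
send_rows([
  [255,0,0,-0.5,0],
  [255,0,0,-1.2,0],
  [255,0,0,-1.8,0],
  [255,0,0,-2.25,0],
  [255,0,0,-2.25,0],
])

```text
clock: 14.73
tool_pos: [539.3, 43.0, 177.9]
ee_rot: [0.706, 0.024, 0.708, -0.018]
wrist_force: [-0.4, 0.0, -0.7]
finger_gap: 23.8
```

Run:
```python
from hook import *
delta([542.5,43.05,171])
```

```text
clock 14.73 pos [539.3  43.  177.9] yaw -3.34 F [-0.4  0.  -0.7] T [-0.    0.04  0.02] gap 23.8
units [ 0.107  0.001 -0.23 ] yawunits 0.008
```

Still closing; wait and approach, then press.

Request:
send_rows([
  [255,0.1,0,0,0],
  [255,0.1,0,0,0],
  [255,0.1,0,0,0],
  [255,0.1,0,-0.1,0],
  [255,0.1,0,-0.25,0],
])

```text
clock: 15.15
tool_pos: [543.6, 43.0, 171.8]
ee_rot: [0.707, 0.024, 0.707, -0.018]
wrist_force: [-1.9, 0.1, 2.9]
finger_gap: 0.4
```

Request:
send_rows([
  [255,0,0,-0.06,0],
  [255,0,0,-0.12,0],
  [255,0,0,-0.18,0],
  [255,0,0,-0.24,0],
  [255,0,0,-0.24,0],
])

```text
clock: 15.57
tool_pos: [543.1, 43.1, 166.1]
ee_rot: [0.707, 0.024, 0.707, -0.018]
wrist_force: [-6.7, 0.0, 9.5]
finger_gap: 0.6
```

Request:
send_rows([
  [255,0,0,-0.08,0],
  [255,0,0,-0.16,0],
  [255,0,0,-0.22,0],
  [255,0,0,-0.28,0],
  [255,0,0,-0.28,0],
])

```text
clock: 15.98
tool_pos: [543.2, 43.3, 165.1]
ee_rot: [0.707, 0.024, 0.707, -0.017]
wrist_force: [-19.7, -0.8, 39.2]
finger_gap: 0.6
```

Request:
send_rows([
  [255,0,0,0.2,0],
  [255,0,0,0.8,0],
  [255,-0.2,0,1.5,0],
  [255,-0.3,0,2.2,0],
  [255,-0.3,0,2.6,0],
])

```text
clock: 16.4
tool_pos: [534.7, 43.3, 245.5]
ee_rot: [0.708, 0.024, 0.706, -0.017]
wrist_force: [0.4, 0.3, 0.3]
finger_gap: 0.4
```

```bash
python3 mv.py 11
python3 - <<'E'
from hook import *
for t in(36,40):
  p=fit(11,t,-3.3,23,60,tcp=[607.8,39.2,156.9])
  print(((p[:3]+RR(p[3],YAW)@[35,0,9.5]-O)@railR(YAW)).round(1),'foot',((p[:3]+RR(p[3],YAW)@[-37,0,11]-O)@railR(YAW)).round(1))
im=cv2.imread('pics/side11.png');cv2.imwrite('pics/s11z.png',cv2.resize(im[165:255,260:350],None,fx=6.5,fy=6.5,interpolation=cv2.INTER_CUBIC))
E
```

```text
clock 16.40 pos [534.7  43.3 245.5] yaw -3.31 F [0.4 0.3 0.3] T [0.05 0.01 0.01] gap 0.4
units [0. 0. 0.] yawunits 0.003
crop 299 147
fit o [625.1  38.2 113.6] theta 41.4 n 769 med 1.78 grip in module [28.2  0.  58.2]
[34.4 -2.5  0.7] foot [-37.6  -2.5   0.4]
fit o [626.8  38.1 115.1] theta 41.5 n 768 med 1.77 grip in module [26.  -0.  58.1]
[36.7 -2.4  0.8] foot [-35.3  -2.4   0.4]
```

View pics/s11z.png

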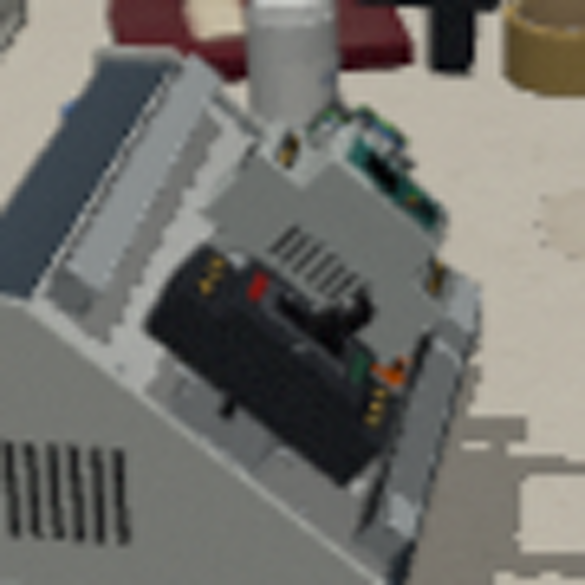

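Run:
```python
from hook import *
im,d=snap('top','top12.png');np.save('top12.npy',d)
im,d=snap('side','side12.png');np.save('side12.npy',d)
for c in('top','side'):
  p=fit(12,40,-3.3,23,60,cam=c,tcp=[607.8,39.2,156.9])
  print(c,((p[:3]+RR(p[3],YAW)@[35,0,9.5]-O)@railR(YAW)).round(1),'foot',((p[:3]+RR(p[3],YAW)@[-37,0,11]-O)@railR(YAW)).round(1))
  d=np.load(f'{c}12.npy');b=(255,140,350,260)
  u,v=np.meshgrid(np.arange(b[0],b[2]),np.arange(b[1],b[3]));u=u.ravel();v=v.ravel()
  P=pts(c,d,u,v);Q=(P-O)@railR(YAW)
  for a,e,z in((-33,33,76),(-61,-42,51),(41,61,51)):
    k=(Q[:,0]>a)&(Q[:,0]<e)&(abs(Q[:,1]+2.5)<17)&(abs(Q[:,2]-z)<9)
    if k.sum()>5:
      co=np.polyfit(Q[k,0],Q[k,2],1);print((a,e),k.sum(),'z med %.1f'%np.median(Q[k,2]),'tilt deg %.1f'%np.degrees(np.arctan(co[0])))
  im=cv2.imread(f'pics/{c}12.png')
im=cv2.imread('pics/top12.png');cv2.imwrite('pics/t12z.png',cv2.resize(im[135:225,250:355],None,fx=7,fy=7,interpolation=cv2.INTER_CUBIC))
```

```text
fit o [661.   27.5 109.2] theta 41.3 n 67 med 2.97 grip in module [ 3.6  8.6 85.6]
top [ 59.6 -11.1 -26.2] foot [-12.5 -11.1 -26.3]
fit o [625.2  38.3 114.3] theta 41.3 n 766 med 1.86 grip in module [27.5 -0.1 57.8]
side [35.  -2.4  1.1] foot [-37.1  -2.4   1. ]
(-33, 33) 85 z med 77.8 tilt deg 1.4
(-61, -42) 20 z med 51.6 tilt deg 1.4
(41, 61) 24 z med 54.6 tilt deg 0.4
```

View pics/t12z.png

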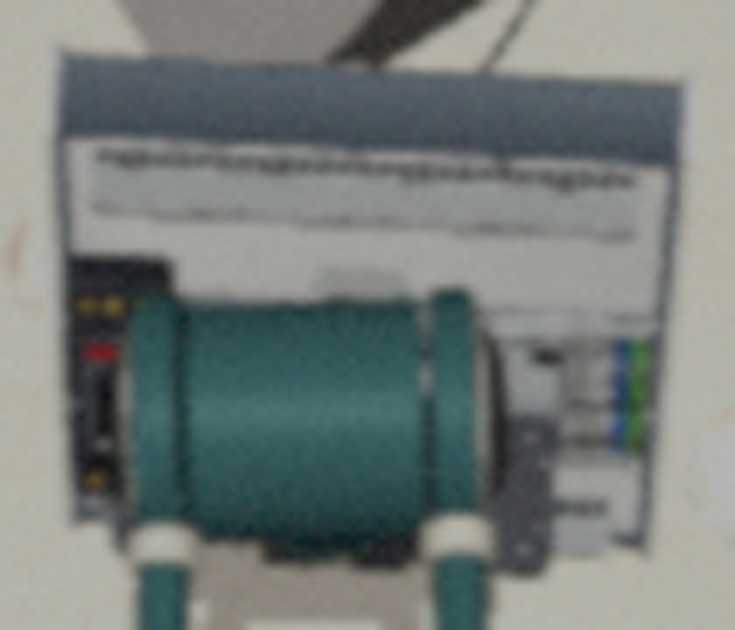

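Run:
```python
from hook import *
a=np.radians(YAW)
S=O+railR(YAW)@(np.array([-0.5,-2.4,-11])+[24,0,88])
t=S-9*np.array([np.cos(a),np.sin(a),0]); print(t); delta(t)
```

```text
[578.73638896  40.93489685 195.29093095]
clock 16.55 pos [535.   43.3 244. ] yaw -3.32 F [-0.1  0.7 -0.1] T [0.   0.02 0.03] gap 0.3
units [ 1.457 -0.078 -1.623] yawunits 0.004
```

Request:
send_rows([
  [255,0.8,-0.04,0,0],
  [255,1.46,-0.08,-0.3,0],
  [255,1.46,-0.08,-1.0,0],
  [255,1.46,-0.08,-1.4,0],
  [255,1.46,-0.08,-1.5,0],
])

```text
clock: 16.97
tool_pos: [577.8, 40.9, 196.9]
ee_rot: [0.707, 0.024, 0.707, -0.017]
wrist_force: [-2.2, -0.5, 11.9]
finger_gap: 0.3
```

Request:
send_rows([
  [255,0,0,-0.05,0],
  [255,0,0,-0.1,0],
  [255,0,0,-0.15,0],
  [255,0,0,-0.18,0],
  [255,0,0,-0.18,0],
])

```text
clock: 17.38
tool_pos: [579.9, 40.8, 196.6]
ee_rot: [0.709, 0.024, 0.705, -0.017]
wrist_force: [-5.0, -1.1, 22.5]
finger_gap: 0.6
```

Request:
send_rows([
  [255,0,0,0.5,0],
  [255,-0.2,0,1.2,0],
  [255,-0.8,0,1.6,0],
  [255,-1.6,0.3,1.6,0],
  [255,-2.4,1.2,1.4,0],
])

```text
clock: 17.8
tool_pos: [507.8, 75.1, 239.1]
ee_rot: [0.709, 0.024, 0.704, -0.019]
wrist_force: [0.5, 0.6, 0.1]
finger_gap: 0.3
```

Run:
```python
from hook import *
c='side'
im,d=snap('side','side13.png');np.save('side13.npy',d)
p=fit(13,40,-3.3,23,60,cam=c,tcp=[607.8,39.2,156.9])
print(c,((p[:3]+RR(p[3],YAW)@[35,0,9.5]-O)@railR(YAW)).round(1),'foot',((p[:3]+RR(p[3],YAW)@[-37,0,11]-O)@railR(YAW)).round(1))
b=(255,140,350,260)
u,v=np.meshgrid(np.arange(b[0],b[2]),np.arange(b[1],b[3]));u=u.ravel();v=v.ravel()
P=pts(c,d,u,v);Q=(P-O)@railR(YAW)
for a,e,z in((-33,33,76),(-61,-42,51),(41,61,51)):
    k=(Q[:,0]>a)&(Q[:,0]<e)&(abs(Q[:,1]+2.5)<17)&(abs(Q[:,2]-z)<9)
    co=np.polyfit(Q[k,0],Q[k,2],1);print((a,e),k.sum(),'z med %.1f'%np.median(Q[k,2]),'tilt deg %.1f'%np.degrees(np.arctan(co[0])))
for a,e in ((-105,-89),(89,105),(45,80)):
    k=(Q[:,0]>a)&(Q[:,0]<e)&(abs(Q[:,1]-30)<60)&(abs(Q[:,2]+15)<20);print((a,e),k.sum(),'z med %.1f'%np.median(Q[k,2]))
k=(Q[:,1]>98)&(Q[:,1]<108)&(abs(Q[:,0])<30);print('face',np.median(Q[k,2]))
delta(world(-80,120,36))
im=cv2.imread('pics/side13.png');cv2.imwrite('pics/s13z.png',cv2.resize(im[165:255,260:350],None,fx=6.5,fy=6.5,interpolation=cv2.INTER_CUBIC))
```

```text
fit o [626.8  38.  113.8] theta 40.3 n 779 med 1.78 grip in module [25.7  0.1 59.6]
side [36.  -2.5 -0.9] foot [-36.   -2.5   0.2]
(-33, 33) 80 z med 76.8 tilt deg 0.4
(-61, -42) 21 z med 50.6 tilt deg -6.7
(41, 61) 25 z med 52.2 tilt deg 3.5
(-105, -89) 84 z med -2.7
(89, 105) 82 z med -2.1
(45, 80) 141 z med -24.7
face 44.95724482705195
clock 17.85 pos [501.5  80.1 235.9] yaw -3.40 F [-5.4  2.2 -0.7] T [ 0.1   0.2  -0.01] gap 0.4
units [ 1.495  2.843 -2.625] yawunits 0.019
```

View pics/s13z.png

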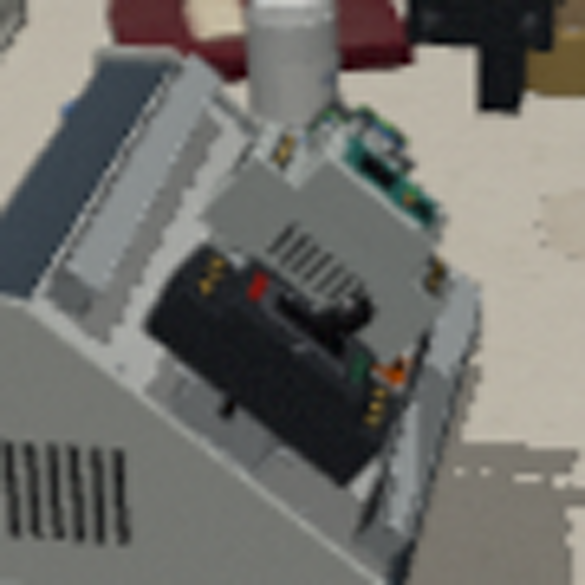

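Request:
send_rows([
  [255,0.5,1.2,0,0.02],
  [255,1.1,2.2,0,0.02],
  [255,1.45,2.84,-0.5,0.02],
  [255,1.45,2.84,-1.6,0.02],
  [255,1.45,2.84,-2.6,0.02],
])

```text
clock: 18.27
tool_pos: [545.0, 166.8, 156.4]
ee_rot: [0.706, 0.024, 0.707, -0.015]
wrist_force: [0.9, 0.5, -0.7]
finger_gap: 0.6
```

Request:
send_rows([
  [255,0,0,-0.1,0],
  [255,0,0,-0.1,0],
  [255,0,0,-0.1,0],
  [255,0,0,-0.1,0],
  [255,0,0,-0.1,0],
])

```text
clock: 18.68
tool_pos: [546.5, 166.8, 155.6]
ee_rot: [0.708, 0.024, 0.706, -0.015]
wrist_force: [0.2, -0.3, -0.3]
finger_gap: 0.6
```

Run:
```python
from hook import *
delta(world(-45,120,38))
```

```text
clock 18.68 pos [546.5 166.8 155.6] yaw -3.18 F [ 0.2 -0.3 -0.3] T [-0.01  0.01 -0.05] gap 0.6
units [ 1.16  -0.115  0.119] yawunits -0.024
```

Request:
send_rows([
  [255,0.25,-0.03,0,0],
  [255,0.5,-0.06,0.03,0],
  [255,0.75,-0.09,0.06,0],
  [255,1.0,-0.11,0.1,0],
  [255,1.16,-0.11,0.12,0],
])

```text
clock: 19.1
tool_pos: [555.1, 165.5, 156.1]
ee_rot: [0.686, 0.025, 0.727, -0.016]
wrist_force: [-82.0, 8.8, 43.6]
finger_gap: 0.2
```

Request:
send_rows([
  [255,0.05,0,0,0],
  [255,0.05,0,0,0],
  [255,0.05,0,0,0],
  [255,0.05,0,0,0],
  [255,0.05,0,0,0],
])

```text
clock: 19.52
tool_pos: [553.2, 165.9, 156.1]
ee_rot: [0.683, 0.025, 0.73, -0.016]
wrist_force: [-11.8, 2.6, 3.5]
finger_gap: 0.6
```

Run:
```python
from hook import *
delta(world(-45,120,38))
```

```text
clock 19.52 pos [553.2 165.9 156.1] yaw -3.37 F [-11.8   2.6   3.5] T [ 0.34  1.95 -0.16] gap 0.6
units [ 0.935 -0.085  0.103] yawunits 0.014
```

Request:
send_rows([
  [255,-0.3,0,0,0],
  [255,-0.3,0,0,0],
  [255,-0.3,0,0,0],
  [255,-0.3,0,0,0],
  [255,-0.3,0,0,0],
])

```text
clock: 19.93
tool_pos: [545.4, 165.9, 156.8]
ee_rot: [0.684, 0.025, 0.729, -0.016]
wrist_force: [0.5, -1.4, -0.4]
finger_gap: 0.5
```

Run:
```python
from hook import *
delta(world(-71,120,36))
im,d=snap('side','side14.png')
cv2.imwrite('pics/s14z.png',cv2.resize(im[165:255,260:350,::-1],None,fx=6.5,fy=6.5,interpolation=cv2.INTER_CUBIC))
```

```text
clock 19.93 pos [545.4 165.9 156.8] yaw -3.38 F [ 0.5 -1.4 -0.4] T [-0.05 -0.03  0.01] gap 0.5
units [ 0.329 -0.032  0.013] yawunits 0.017
```

View pics/s14z.png

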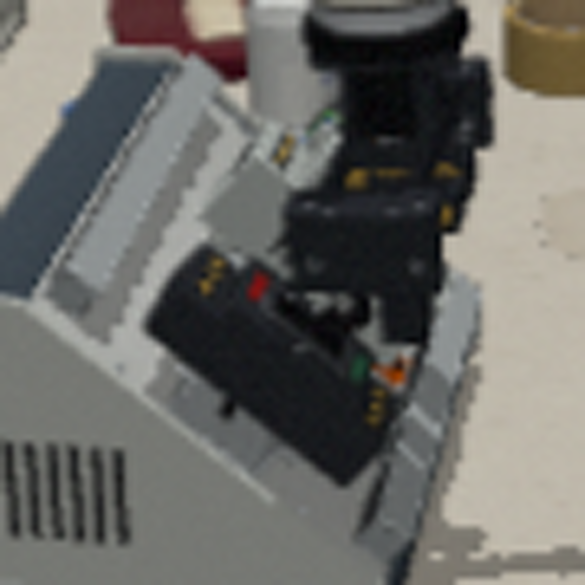

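Request:
send_rows([
  [255,0,-0.03,-0.3,0],
  [255,0,-0.03,-0.3,0],
  [255,0.12,-0.03,-0.3,0],
  [255,0.22,-0.03,-0.3,0],
  [255,0.28,-0.03,-0.3,0],
])

```text
clock: 20.4
tool_pos: [552.3, 164.8, 146.9]
ee_rot: [0.682, 0.025, 0.731, -0.016]
wrist_force: [-6.5, -0.7, 0.6]
finger_gap: 0.1
```

Run:
```python
from hook import *
delta(world(-71,120,36))
```

```text
clock 20.40 pos [552.3 164.8 146.9] yaw -3.40 F [-6.5 -0.7  0.6] T [-0.06  1.   -0.07] gap 0.1
units [0.101 0.004 0.343] yawunits 0.019
```

Request:
send_rows([
  [255,0.08,0,0.08,0],
  [255,0.14,0,0.18,0],
  [255,0.2,0,0.28,0],
  [255,0.26,0,0.36,0],
  [255,0.31,0,0.43,0],
])

```text
clock: 20.82
tool_pos: [559.0, 164.5, 158.9]
ee_rot: [0.679, 0.025, 0.733, -0.017]
wrist_force: [-6.6, -1.4, 0.9]
finger_gap: 0.7
```

Run:
```python
from hook import *
delta(world(-71,120,36))
im,d=snap('side','side15.png')
cv2.imwrite('pics/s15z.png',cv2.resize(im[180:240,285:345,::-1],None,fx=10,fy=10,interpolation=cv2.INTER_CUBIC))
```

```text
clock 20.82 pos [559.  164.5 158.9] yaw -3.39 F [-6.6 -1.4  0.9] T [-0.15  0.96 -0.07] gap 0.7
units [-0.122  0.013 -0.056] yawunits 0.018
```

View pics/s15z.png

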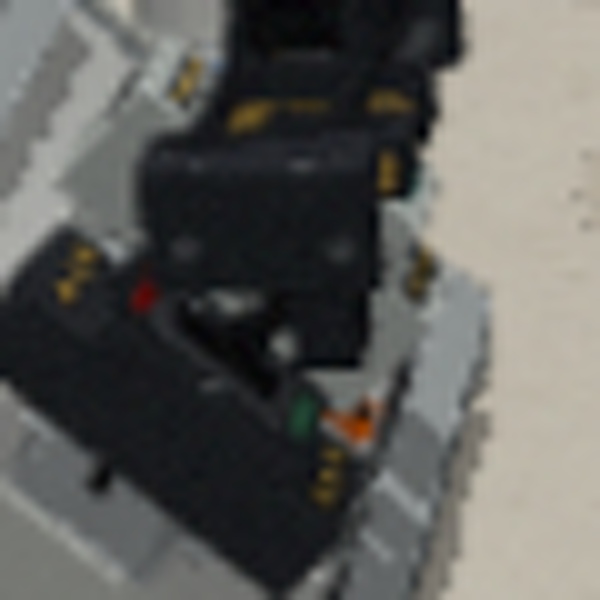

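Request:
send_rows([
  [255,0.12,0,0.08,0],
  [255,0.22,0,0.15,0],
  [255,0.32,-0.01,0.2,0],
  [255,0.42,-0.01,0.24,0],
  [255,0.5,-0.01,0.26,0],
])

```text
clock: 21.28
tool_pos: [572.6, 164.0, 168.0]
ee_rot: [0.678, 0.025, 0.735, -0.017]
wrist_force: [-14.1, -0.9, 6.5]
finger_gap: 0.6
```

Run:
```python
from hook import *
delta(world(-46,120,45))
im,d=snap('side','side16.png')
cv2.imwrite('pics/s16z.png',cv2.resize(im[180:240,285:345,::-1],None,fx=10,fy=10,interpolation=cv2.INTER_CUBIC))
```

```text
clock 21.28 pos [572.6 164.  168. ] yaw -3.40 F [-14.1  -0.9   6.5] T [-0.16  2.09 -0.09] gap 0.6
units [ 0.255 -0.02  -0.059] yawunits 0.02
```

View pics/s16z.png

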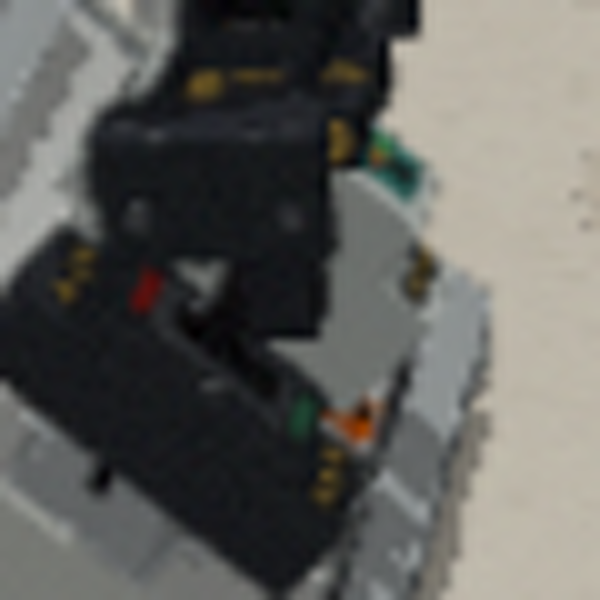

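Request:
send_rows([
  [255,0.1,0,0,0],
  [255,0.15,0,0,0],
  [255,0.2,0,0,0],
  [255,0.2,0,0,0],
  [255,0.2,0,0,0],
])

```text
clock: 21.75
tool_pos: [572.7, 164.0, 167.9]
ee_rot: [0.673, 0.024, 0.739, -0.018]
wrist_force: [-18.4, -0.9, 9.8]
finger_gap: 0.5
```

Request:
send_rows([
  [255,-0.4,0,0.0,0],
  [255,-1.2,0,0.6,0],
  [255,-2,0,1.5,0],
  [255,-2.5,0.2,2.4,0],
  [255,-2.5,0.2,2.8,0],
])

```text
clock: 22.17
tool_pos: [497.2, 170.9, 255.7]
ee_rot: [0.674, 0.024, 0.738, -0.017]
wrist_force: [1.1, -0.7, 0.2]
finger_gap: 0.5
```

```bash
cat > chk.py <<'E'
from hook import *
import sys
n=sys.argv[1]
c='side'
delta(world(-45,120,45))
im,d=snap('side',f'side{n}.png');np.save(f'side{n}.npy',d)
p=fit(n,40,-3.3,23,60,cam=c,tcp=[607.8,39.2,156.9])
print(c,((p[:3]+RR(p[3],YAW)@[35,0,9.5]-O)@railR(YAW)).round(1),'foot',((p[:3]+RR(p[3],YAW)@[-37,0,11]-O)@railR(YAW)).round(1))
b=(255,140,350,260)
u,v=np.meshgrid(np.arange(b[0],b[2]),np.arange(b[1],b[3]));u=u.ravel();v=v.ravel()
P=pts(c,d,u,v);Q=(P-O)@railR(YAW)
k=(Q[:,1]>106)&(Q[:,1]<134)&(Q[:,2]>54)&(Q[:,2]<90)&(abs(Q[:,0])<45);q=Q[k]
print('toggle',k.sum(),q.mean(0).round(1),'lean %.1f'%np.degrees(np.arctan2(q[:,0].mean(),q[:,2].mean()-40)),np.percentile(q[q[:,2]>68],50,axis=0).round(1))
cv2.imwrite(f'pics/s{n}z.png',cv2.resize(im[165:255,260:350,::-1],None,fx=6.5,fy=6.5,interpolation=cv2.INTER_CUBIC))
E
python3 chk.py 17; cp side0.npy side00.npy
python3 - <<'E'
from hook import *
d=np.load('side0.npy');b=(255,140,350,260)
u,v=np.meshgrid(np.arange(b[0],b[2]),np.arange(b[1],b[3]));u=u.ravel();v=v.ravel()
P=pts('side',d,u,v);Q=(P-O)@railR(YAW)
k=(Q[:,1]>106)&(Q[:,1]<134)&(Q[:,2]>54)&(Q[:,2]<90)&(abs(Q[:,0])<45);q=Q[k]
print('start toggle',k.sum(),q.mean(0).round(1),'lean %.1f'%np.degrees(np.arctan2(q[:,0].mean(),q[:,2].mean()-40)),np.percentile(q[q[:,2]>68],50,axis=0).round(1))
E
```

```text
clock 22.17 pos [497.2 170.9 255.7] yaw -3.35 F [ 1.1 -0.7  0.2] T [ 0.01 -0.05  0.04] gap 0.5
units [ 2.804 -0.252 -2.984] yawunits 0.01
fit o [625.3  37.9 112.3] theta 40.5 n 791 med 1.80 grip in module [27.9  0.3 59.8]
side [33.9 -2.8 -1. ] foot [-38.1  -2.8  -0.1]
toggle 32 [  9.9 124.3  67.4] lean 19.9 [ 12.8 120.5  72.6]
start toggle 32 [  9.8 124.1  67.4] lean 19.6 [ 11.5 121.2  73.3]
```

View pics/s17z.png

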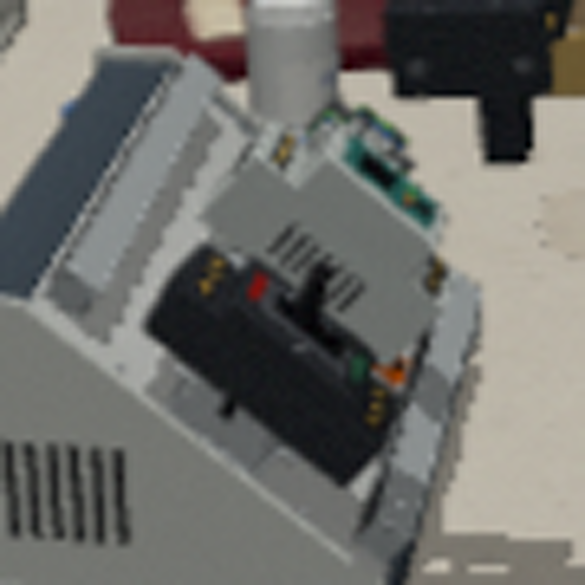

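Request:
send_rows([
  [255,0,0,0,0],
  [255,0,0,0,0],
  [255,0,0,0,0],
  [255,0,0,0,0],
  [255,0,0,0,0],
])

```text
clock: 22.63
tool_pos: [499.4, 170.6, 255.8]
ee_rot: [0.675, 0.024, 0.737, -0.017]
wrist_force: [0.4, 0.6, 0.7]
finger_gap: 0.7
```

```bash
python3 chk.py 18
python3 - <<'E'
from h import *
for n in('wash_bottle','flask'):
    r=robot.cut_out('side',n); print(n,[(round(x['conf'],2),x['bbox']) for x in r[:1]])
im,d=snap('top','top18.png')
for n in('wash_bottle','flask','beaker'):
    r=robot.cut_out('top',n); print(n,[(round(x['conf'],2),x['bbox']) for x in r[:1]])
st()
robot.hand_in()
E
```

```text
clock 22.63 pos [499.4 170.6 255.8] yaw -3.36 F [0.4 0.6 0.7] T [ 0.   -0.02  0.  ] gap 0.7
units [ 2.729 -0.24  -2.987] yawunits 0.012
fit o [625.2  38.3 113. ] theta 40.4 n 783 med 1.72 grip in module [27.5 -0.1 59.2]
side [34.3 -2.4 -0.4] foot [-37.8  -2.4   0.6]
toggle 33 [ 10.2 124.1  67. ] lean 20.6 [ 13.7 121.1  73. ]
wash_bottle [(0.93, [296.6, 148.7, 314.8, 181.5])]
flask [(0.96, [266.9, 263.3, 290.3, 302.4])]
wash_bottle [(0.76, [396.4, 165.1, 422.2, 185.3])]
flask [(0.5, [208.2, 174.0, 223.1, 184.8])]
beaker [(0.67, [226.6, 155.0, 243.4, 172.2])]
clock 22.983
tool_pos [499.685 170.928 257.345]
ee_rot [ 0.676  0.024  0.737 -0.016]
wrist_force [-0.353 -0.321 -0.866]
torque [-0.011 -0.019 -0.019]
finger_gap 0.35
qpos [ 0.26   0.025  1.843  0.036  1.353 -1.263]
the job is handed in; nothing more can be done
```

The grey module is fitted to the rail, the main switch is back on, and I handed the job in at about 23 s of the 64 s allowed. No verdict was reported.

I switched the toggle off, gripped the module lightly so its foot drooped to about 24°, and hooked the lip over the rail's upper edge. I then tilted the module down, let go, and pushed the foot until it snapped. Last, I pressed the top end flush and switched the toggle on again.

**Last checks (side camera):**

| Check | Measured | Required |
|---|---|---|
| Lip x, z in the rail frame | 34.3 mm, -0.4 mm | 29 to 38.5 mm, -6 to 3 mm |
| Foot height above the rail front | 0.6 mm | within 2.5 mm |
| Module tilt off square | 0.4° | under 3.4° (0.06 rad) |
| Toggle lean | 20.6° (19.6° at the start, when on) | fully on |

- **Robot clear:** it was at rest and clear of everything, with the wrist force near zero.
- **Bystanders:** the wash bottle, flask and beaker show within about 4 pixels of where they were at the start, which I take as detector noise.

**Problems and limits:**
- **Jam:** the first push to switch on jammed against the end of the toggle and reached at least 94 N at the wrist for a moment (the limit is 120 N). Following the toggle's arc upward then worked.
- **Top end raised:** after the snap the top end sat about 2 mm high (1.4° of tilt) until I pressed it down.
- **Clip not measured:** I inferred that the clip sprang back from the flush foot.
- **Top camera:** the arm blocked its view of the module after the snap, and its fit there was unusable.

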